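# Tighten a coffee grinder's lock ring with its pin spanner

## Task

The coffee grinder's hopper is off and its brass lock ring is loose. Take the two-pin spanner from its wooden rest, seat both pins well into the ring's two holes, and turn the ring clockwise (seen from above) until it is fully home against its stop, without forcing it. Then put the spanner back in its rest as it was, handling the grinder only with the spanner and leaving the other things on the worktop where they are.

Things in the scene. Friction and masses are not known exactly. Their poses are not given: they have to be found in the camera images.
- grinder: Round grey coffee grinder, fixed, 130 mm diameter at the foot, 120 mm at the top, 99 mm high. Origin: on its vertical axis at the worktop; z up; its front (dial, red pin) faces its -x. The lock ring lies in its open top and turns about its axis with 0.2 N m friction, staying where it is left. It is harmed if the spanner bears on it or its ring with more than 40 N in all.
- ring_axis (a point): Centre of the lock ring's upper face, 98 mm above the worktop (axes of the grinder, NOT turning with the ring). Brass ring, 91 mm diameter, 10 mm thick, 6 mm free below; two through holes of 9 mm, opposite, 24 mm from the axis. Hole line unmeasured: at the start 0.75 to 1.4 rad counter-clockwise (from above) of the grinder's x axis; find it by eye or feel. Stop: line along x (0 rad).
- lock_pin (a joint): How far the red witness pin (10 mm diameter) has crept out of its bush in the grinder's front, in m. A fine thread under the ring drives it: 0.0004 m per rad of clockwise turn, from 0 to 0.00026 at the start to 0.00056 when the ring is at its stop. This is too little to be measured well; the stop is better felt (the turning moment climbs above the 0.2 N m of friction).
- spanner: Loose two-pin spanner, about 0.16 kg. Origin: centre, level with the pin tips; z up, x along its bar. Two steel pins, 6 mm diameter, tapered tips, 14 mm long, point down at x = +24 and -24 mm. Steel bar 104 x 16 x 8 mm, underside 14 mm above the origin. On it the blue grip, an upright slab 60 mm along x, 14 mm thick along y, 22 to 67 mm above the origin. Alike when turned half round.
- pin_a (a point): Centre of the tip of the spanner's pin at x = +24 mm.
- pin_b (a point): Centre of the tip of the spanner's pin at x = -24 mm.
- spanner_rest: Fixed wooden rest 116 x 54 mm, 31 mm high. Origin: centre of underside; x along it. Posts at x = +45 and -45 mm (18 mm wide) carry the bar's ends 24 mm above the origin, between lips 26 mm apart and 7 mm high (bar 16 mm wide); the pins hang free between the posts. In the rest the spanner's origin is 10 mm above the rest's and its x axis lies along the rest's, either way round.
- mug: Bystander: speckled mug, 92 x 128 x 95 mm; origin at the centre of its underside.
- honey_jar: Bystander: glass honey jar with black lid, 62 mm diameter, 86 mm high; origin at the centre of its underside.
- salt_shaker: Bystander: salt shaker with grey top, 44 mm diameter, 90 mm high; origin at the centre of its underside.
- spice_jar: Bystander: spice jar with green cap, 46 mm diameter, 106 mm high; origin at the centre of its underside.
Mind the look-alikes: they are no part of the job. Leave any orange look-alike of the spanner alone.

How it is judged:
By the outcome, as a careful person would: the job done as asked, in the order asked, and still so for the second after the job is handed in, with the robot touching nothing.
It also fails if it takes over 69 s, if anything falls off the work surface, if the arm or the gripper's body presses on something with over 40 N, if the wrist force passes 120 N, or if a joint passes its speed limit or range.

## Robot

A 7-joint arm with a two-finger parallel gripper is mounted at the origin on a cart in front of the work surface, level with it; the furniture and walls round the work are solid. World frame = base frame: x ahead of the robot, y to its left, z up, the work surface at z = 0. Lengths are in m, angles in rad, forces in N, time in s.
With the tool pointing down it reaches from about 0.375 to 0.925 m from the base axis. Payload 3.1 kg.
Tool frame: the origin (TCP) lies at the very end of the fingers, on their centre line; the grasp point (between the pads) lies behind it (bot.hold_point_z is the z of the grasp point in the tool frame, in m); z points along the fingers, y is the direction in which the jaws open and shut (so a half turn about z gives the same grasp; the last joint's range is limited). The gripper opens to 85 mm and grips with 20 to 120 N. Pads are 22 mm wide; open, the fingers measure 114 mm over their backs; the gripper's body (76 mm by 85 mm) begins 54 mm behind the grasp point. The pads swing forward as they close: fully open they stand 13 mm farther back than shut.
Start: joints at [-1.374, 0.383, 0.044, 1.598, -0.018, 1.161, -0.05], TCP at [0.189, 0.622, 0.231] pointing down, gripper open.
Joint ranges: [-2.61, 2.61], [-0.41, 2.15], [-1.48, 1.57], [0, 2.5], [-1.57, 4.71], [0.05, 1.97], [-2.85, 2.85]. Speed limits (rad/s): [2.79, 2.79, 3.14, 3.14, 3.14, 3.14, 3.14].

## Interface

Orientations are given as a unit quaternion [x, y, z, w].
In Python, from workcell import bot gives the robot as it stands.
- The arm moves only by the tool servo_tool, never from a script. Its argument "deltas" is a list of rows, each an object with "xyz": the shift along the tool's x, y, z in units of 30 mm (1.0 is 30 mm), a list of three; "spin": the turn about the tool's z in rad. In form: [{"xyz": [tx, ty, tz], "spin": spin}, ...]. A call has 1 to 5 rows; each row is the pose to reach, as a shift and turn from the pose commanded when the call began, along the tool's axes at that moment; what a row does not reach only later rows make up. A row lasts 1/12 s, in which the tool goes at most 41.7 mm and 7.16 degrees, less where a joint would pass 70% of its speed; a pose out of reach is approached as far as the arm can. A call with a gripper value outside its range is refused whole. "fingers" is the opening, from -1 (shut) to 1 (fully open), so that 0 is half open, set as the call begins (left out, the last holds). The fingers move at their own pace and stop on an object; "force" is the grip in N (left out, the last holds). Time passes only in rows, so rows that repeat a pose let the fingers close. It gives the time, the measured TCP pose, the force and the opening at its end, in the units of the state.
- bot.get_state(): the state, without advancing time (a new reading comes with each control period).
- bot.snapshot(name): name is "scene" or "top" or "wrist"; returns a dict with "frame" (384x512x3 uint8, red, green, blue), "range_z" (384x512 float32, m along the optical axis (not along the pixel's ray), 0 where there is no reading), "fx", "fy", "cx", "cy" (pixels), "R" (3x3) and "t" (3): a world point X has camera coordinates R X + t. Camera axes: x right, y down, z forward; pixel columns grow to the right and rows downward; lengths in m; the calibration is good to about 2 mm. The wrist camera is an equidistant fisheye: a pixel r from the principal point sees the ray r / f radians off the axis. A picture is of the moment at which its call begins.
- bot.close_job(): hands the job in, once; it reports no verdict.
The state is a dict: "time_s": time; "joint_pos": joint angles; "joint_velocities": joint speeds; "tau": joint torques, N m; "tcp_pos": TCP position; "orientation": TCP orientation; "wrist_force": force on the tool from outside, world axes, zero at the start; "torque": the same for the moment, N m; "finger_gap": opening from 0.0 (shut) to 1.0 (fully open).
Only numpy, scipy, OpenCV 4.12 (cv2) and the standard library are available. Lean on these libraries where they do the work, as an engineer would, in place of code of your own. Each camera call takes 0.05 s, during which the arm holds its last target.

## Working session

There is one attempt and no reset: what is moved stays moved. The work goes in short steps, Python scripts to look and compute and a tool call to move; the robot and the scene stay as the last step left them, time stands still between calls to the robot, and variables do not carry over. Pictures are saved under pics/ and viewed, and the job is handed in when it is done.

Besides the shell and the picture viewer there is one more tool, called after ">>>" as name(argument=value, ...), one argument or row to a line, values as JSON. servo_tool: Moves the arm, as the interface text tells. Its arguments: {"type":"object","properties":{"deltas":{"type":"array"},"fingers":{"type":"number"},"force":{"type":"number"}},"required":["deltas"]}

```bash
ls -la; mkdir -p pics; python3 - <<'E'
from workcell import bot
import cv2,numpy as np
s=bot.get_state(); print(s, bot.hold_point_z)
for n in ["scene","top","wrist"]:
    d=bot.snapshot(n); cv2.imwrite(f"pics/{n}0.png",d["frame"][:,:,::-1]); np.savez(f"pics/{n}0.npz",**d)
    print(n,d["fx"],d["fy"],d["cx"],d["cy"],d["R"],d["t"])
E
```

```text
total 12
drwxr-xr-x  3 agent agent 4096 Dec  6 07:24 .
drwxr-xr-x 23 root  root  4096 Dec  6 07:24 ..
drwxr-xr-x  2 agent agent 4096 Dec  6 07:24 pics
{'time_s': 0.0, 'joint_pos': array([-1.37380122,  0.38387443,  0.04379003,  1.5996061 , -0.01785726,
        1.16119509, -0.04988364]), 'joint_velocities': array([ 6.81410567e-05,  3.20542285e-04,  1.39810097e-03,  6.49609747e-04,
       -6.28217835e-04, -7.14221160e-04, -9.89852176e-04]), 'tau': array([-3.58650723e-04, -4.33462036e+01,  1.02444928e+00, -2.49512655e+01,
        1.05522582e-02,  1.15173715e-02, -4.18797924e-06]), 'tcp_pos': array([0.18856715, 0.62104339, 0.22984613]), 'orientation': array([ 1.46788392e-01,  9.89167002e-01, -1.34092849e-03, -1.13593936e-04]), 'wrist_force': array([-0.1819257 ,  0.03983852,  0.47605858]), 'torque': array([ 0.04185198, -0.04185842,  0.00893774]), 'finger_gap': 1.0013704888644714} -0.0187
scene 354.11802261155435 354.11802261155435 257.4405242372104 188.11946186060433 [[ 0.65873536 -0.75227069  0.01251184]
 [-0.49084333 -0.44229774 -0.75063009]
 [ 0.57021097  0.48832523 -0.66060421]] [-0.37221307  0.33722773  0.7253535 ]
top 384.0519161639422 384.0519161639422 255.32521040828183 185.6728762503537 [[-0.00905185 -0.99975899  0.02000079]
 [-0.98646648  0.00565327 -0.16386557]
 [ 0.16371301 -0.0212134  -0.9862799 ]] [-0.03159106  0.55978613  1.27339743]
wrist 297.3186396354542 297.3186396354542 251.25185387789696 191.45686384945756 [[ 0.29024065  0.9569494  -0.00286589]
 [ 0.91324684 -0.27608854  0.29959193]
 [ 0.28590308 -0.08957103 -0.95406313]] [-0.64887643 -0.03915965  0.37901374]
```

View pics/scene0.png

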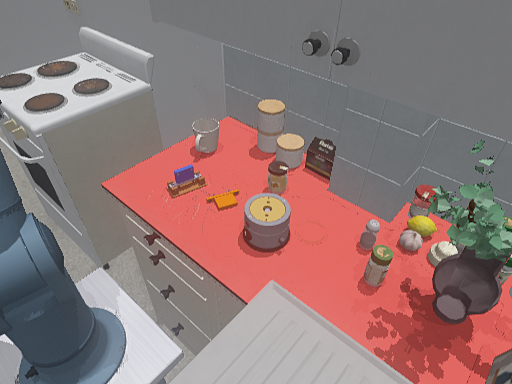

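View pics/top0.png

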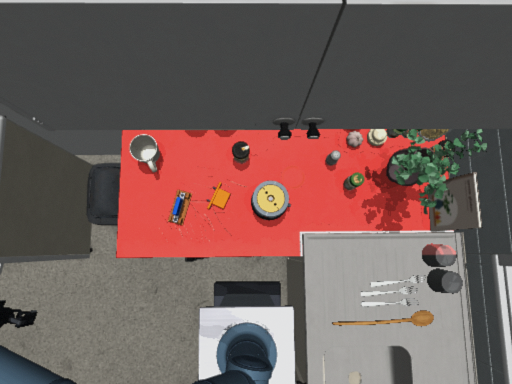

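View pics/wrist0.png

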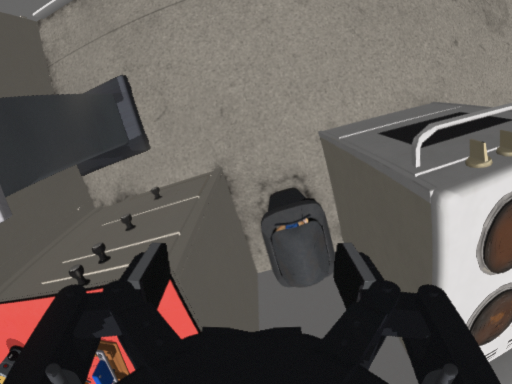

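The scene view shows the rest with the blue grip at about (185,177), the orange decoy at (225,199) and the grinder at (267,220). In the top view the rest is at (179,207) and the ring at (270,199). Next I'll measure these.

```bash
cat > h.py <<'E'
import numpy as np,cv2
def cloud(d):
    H,W=d["range_z"].shape; u,v=np.meshgrid(np.arange(W),np.arange(H)); z=d["range_z"].astype(float)
    P=np.stack([(u-d["cx"])/d["fx"]*z,(v-d["cy"])/d["fy"]*z,z],-1)
    X=(P-d["t"])@d["R"]; X[z==0]=np.nan
    return X
def fish(d,X):
    c=X@d["R"].T+d["t"]; r=np.hypot(c[...,0],c[...,1]); th=np.arctan2(r,c[...,2])
    return np.stack([d["cx"]+d["fx"]*th*c[...,0]/r, d["cy"]+d["fy"]*th*c[...,1]/r],-1)
def unfish(d,u,v,zw):
    """pixels to world on plane z=zw"""
    x=(np.asarray(u,float)-d["cx"])/d["fx"]; y=(np.asarray(v,float)-d["cy"])/d["fy"]; th=np.hypot(x,y)
    k=np.sin(th)/np.maximum(th,1e-9)
    ray=np.stack([x*k,y*k,np.cos(th)],-1)@d["R"]; C=-d["R"].T@d["t"]
    s=(zw-C[2])/ray[...,2]
    return C+s[...,None]*ray
E
python3 - <<'E'
from h import *
for n in ["top","scene"]:
    d=dict(np.load(f"pics/{n}0.npz")); X=cloud(d); f=d["frame"].astype(int)
    R,G,B=f[...,0],f[...,1],f[...,2]
    z=X[...,2]
    m=(B>R+50)&(B>G+40)&(z>0.03)&(z<0.12)&(X[...,0]>.3)
    p=X[m]; print(n,"blue",m.sum(),p.mean(0),p.min(0),p.max(0))
    t=p[p[:,2]>p[:,2].max()-.01]; c=t.mean(0); w,V=np.linalg.eigh(np.cov(t[:,:2].T)); print(" top",len(t),c,V[:,1],np.arctan2(V[1,1],V[0,1]),np.sqrt(w)*np.sqrt(12), (t[:,:2]@V).min(0),(t[:,:2]@V).max(0),((t[:,:2]@V).min(0)+(t[:,:2]@V).max(0))/2@V.T)
    m=(z>0.088)&(z<0.105)&(abs(X[...,0]-.5)<.2)&(abs(X[...,1])<.12)
    p=X[m]; print(" grinder top",m.sum(),p.mean(0),p.min(0),p.max(0))
    big=cv2.resize(d["frame"][:,:,::-1],None,fx=1,fy=1)
    def crop(a,b,k,nm):
        cv2.imwrite(f"pics/{n}_{nm}.png",cv2.resize(big[a[1]:b[1],a[0]:b[0]],None,fx=k,fy=k,interpolation=cv2.INTER_CUBIC))
    if n=="top": crop((150,150),(310,250),5,"c")
    else: crop((150,150),(310,260),5,"c")
E
```

```text
top blue 80 [0.48952756 0.22704991 0.07652125] [0.46097649 0.21542291 0.06330896] [0.51787252 0.23879903 0.08373281]
 top 66 [0.49119938 0.22661183 0.07797816] [-0.97055635  0.24087417] 2.898326214640852 [0.01367636 0.05609773] [-0.3459165  -0.44938926] [-0.33152793 -0.39185304] [0.48982596 0.22743223]
 grinder top 905 [ 0.52115155 -0.06972454  0.09763078] [ 0.4503281  -0.11960839  0.08800964] [0.69934785 0.03942173 0.10497244]
scene blue 48 [0.48455408 0.22771942 0.0762043 ] [0.45869442 0.21707681 0.0712714 ] [0.51340171 0.23980625 0.07904164]
 top 48 [0.48455408 0.22771942 0.0762043 ] [-0.96723306  0.25389015] 2.884892571132498 [0.01217553 0.05943445] [-0.35001992 -0.43964344] [-0.33530404 -0.38350176] [0.48508513 0.22693976]
 grinder top 1071 [ 0.50131508 -0.07741879  0.09737844] [ 0.44518527 -0.11987896  0.0880622 ] [0.69506111 0.03208943 0.10169206]
```

View pics/top_c.png

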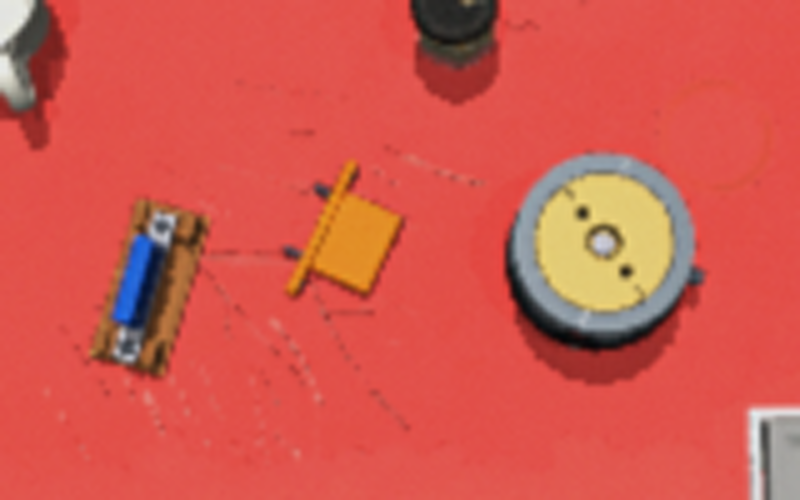

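View pics/scene_c.png

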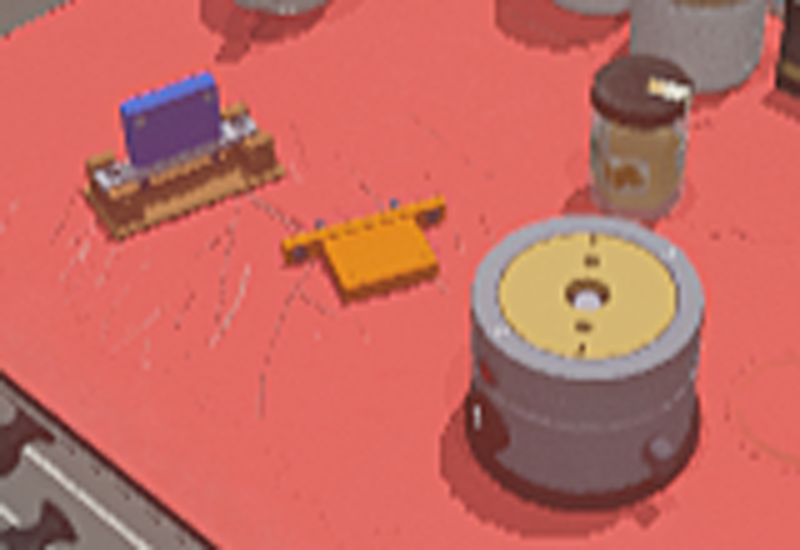

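```bash
cat >> h.py <<'E'
def pix2plane(d,u,v,zw):
    ray=np.stack([(np.asarray(u,float)-d["cx"])/d["fx"],(np.asarray(v,float)-d["cy"])/d["fy"],np.ones_like(np.asarray(u,float))],-1)@d["R"]; C=-d["R"].T@d["t"]
    return C+((zw-C[2])/ray[...,2])[...,None]*ray
E
python3 - <<'E'
from h import *
for n,box in [("top",(240,175,300,230)),("scene",(235,185,305,240))]:
    d=dict(np.load(f"pics/{n}0.npz")); f=d["frame"].astype(int); R,G,B=f[...,0],f[...,1],f[...,2]
    m=np.zeros(R.shape,np.uint8); x0,y0,x1,y1=box
    m[y0:y1,x0:x1]=((R-B>50)&(G-B>35))[y0:y1,x0:x1]
    c,_=cv2.findContours(m,0,cv2.CHAIN_APPROX_NONE); c=max(c,key=cv2.contourArea)[:,0,:]
    h=cv2.convexHull(c)[:,0,:]
    P=pix2plane(d,h[:,0],h[:,1],0.098)[:,:2]
    A=np.c_[2*P,np.ones(len(P))]; s=np.linalg.lstsq(A,(P**2).sum(1),rcond=None)[0]
    print(n,"ring ctr",s[:2],"r",np.sqrt(s[2]+s[:2]@s[:2]))
    k={"top":(150,150),"scene":(150,150)}[n]
    pts={"top":[(582,212),(626,271),(568,190),(643,295),(620,162),(585,320)],"scene":[(592,261),(583,326),(593,239),(582,349),(672,253),(501,330)]}[n]
    q=np.array([((a+.5)/5-.5+k[0],(b+.5)/5-.5+k[1]) for a,b in pts]); W=pix2plane(d,q[:,0],q[:,1],.098)
    print(W[:,:2]); 
    for i in (0,2,4):
        e=W[i]-W[i+1]; print("ang",np.arctan2(e[1],e[0]),np.hypot(*e[:2]),"mid",(W[i]+W[i+1])[:2]/2)
d=dict(np.load("pics/scene0.npz")); X=cloud(d); f=d["frame"].astype(int)
for v in range(221,229): print([(tuple(f[v,u]),X[v,u].round(3)) for u in (246,247,248)])
E
```

```text
top ring ctr [ 0.50971391 -0.08361037] r 0.04531740684203577
[[ 0.52966272 -0.06960117]
 [ 0.49038103 -0.0979409 ]
 [ 0.54439413 -0.06055564]
 [ 0.47450953 -0.1088056 ]
 [ 0.56296232 -0.09522575]
 [ 0.45839676 -0.0705906 ]]
ang 0.6249764640163245 0.04843750298163719 mid [ 0.51002187 -0.08377103]
ang 0.6042696564148833 0.08492300173188462 mid [ 0.50945183 -0.08468062]
ang -0.2313760048484467 0.10742832589358076 mid [ 0.51067954 -0.08290818]
scene ring ctr [ 0.50610585 -0.08253561] r 0.04510596248441092
[[ 0.52636544 -0.06898535]
 [ 0.48692747 -0.09608105]
 [ 0.5397125  -0.05850788]
 [ 0.4744155  -0.1059835 ]
 [ 0.55924131 -0.09641208]
 [ 0.45728574 -0.06724386]]
ang 0.6019790034169298 0.04784903302039674 mid [ 0.50664646 -0.0825332 ]
ang 0.6286650172934056 0.08073185412845765 mid [ 0.507064   -0.08224569]
ang -0.27864476659401843 0.10604585075165819 mid [ 0.50826353 -0.08182797]
[((np.int64(108), np.int64(67), np.int64(68)), array([ 0.45 , -0.061,  0.079])), ((np.int64(112), np.int64(74), np.int64(76)), array([ 0.449, -0.066,  0.084])), ((np.int64(116), np.int64(81), np.int64(82)), ar
[... 1009 characters left out ...]
nt64(75), np.int64(77)), array([ 0.449, -0.061,  0.062])), ((np.int64(116), np.int64(58), np.int64(57)), array([ 0.445, -0.069,  0.071])), ((np.int64(107), np.int64(53), np.int64(51)), array([ 0.445, -0.072,  0.073]))]
[((np.int64(114), np.int64(79), np.int64(78)), array([ 0.45 , -0.06 ,  0.056])), ((np.int64(117), np.int64(83), np.int64(84)), array([ 0.448, -0.066,  0.062])), ((np.int64(110), np.int64(71), np.int64(72)), array([ 0.446, -0.071,  0.068]))]
[((np.int64(107), np.int64(62), np.int64(59)), array([ 0.451, -0.059,  0.051])), ((np.int64(119), np.int64(85), np.int64(86)), array([ 0.448, -0.066,  0.059])), ((np.int64(123), np.int64(92), np.int64(94)), array([ 0.447, -0.07 ,  0.062]))]
```

>>> servo_tool(
  deltas=[
    {"xyz":[-1.3,-0.95,0],"spin":0},
    {"xyz":[-2.4,-1.75,0],"spin":0},
    {"xyz":[-3.5,-2.55,0],"spin":0},
    {"xyz":[-4.6,-3.35,0],"spin":0},
    {"xyz":[-5.7,-4.15,0],"spin":0},
  ],
)

```text
time_s: 0.57
tcp_pos: [0.3151, 0.4538, 0.2309]
orientation: [0.147, 0.989, -0.0, -0.0]
wrist_force: [0.4, 0.4, 0.7]
finger_gap: 0.996
```

```bash
python3 - <<'E'
from h import *
d=dict(np.load("pics/wrist0.npz")); C=-d["R"].T@d["t"]; print(C)
from scipy.spatial.transform import Rotation as Ro
Rt=Ro.from_quat([0.146788,0.989167,-0.00134,-0.0001136]).as_matrix()
print("cam in tool",Rt.T@(C-[0.18856715, 0.62104339, 0.22984613]),(Rt.T@d["R"].T).round(3))
E
```

```text
[0.11573155 0.64407902 0.37147535]
cam in tool [ 0.07636243  0.00051156 -0.14164398] [[ 0.    -0.954 -0.299]
 [ 1.     0.    -0.   ]
 [ 0.    -0.299  0.954]]
```

>>> servo_tool(
  deltas=[
    {"xyz":[-1.1,-0.8,0],"spin":0},
    {"xyz":[-2.2,-1.6,0],"spin":0},
    {"xyz":[-3.3,-2.4,0],"spin":0},
    {"xyz":[-4.4,-3.2,0],"spin":0},
    {"xyz":[-5.4,-4.0,0],"spin":0},
  ],
)

```text
time_s: 0.98
tcp_pos: [0.4357, 0.2915, 0.2312]
orientation: [0.147, 0.989, -0.0, 0.0]
wrist_force: [1.2, 0.4, 0.5]
finger_gap: 0.998
```

>>> servo_tool(
  deltas=[
    {"xyz":[-1.1,-0.8,0],"spin":0},
    {"xyz":[-2.0,-1.4,0],"spin":0},
    {"xyz":[-2.2,-1.5,0],"spin":0},
    {"xyz":[-2.2,-1.5,0],"spin":0},
  ],
)

```text
time_s: 1.32
tcp_pos: [0.4867, 0.2277, 0.2312]
orientation: [0.151, 0.989, -0.001, 0.0]
wrist_force: [-0.6, 0.1, -0.1]
finger_gap: 0.999
```

```bash
cat > snap.py <<'E'
import sys
from workcell import bot
from h import *
n,k=sys.argv[1],sys.argv[2]
s=bot.get_state(); d=bot.snapshot(n); np.savez(f"pics/{n}{k}.npz",**d,tcp=s["tcp_pos"],q=s["orientation"])
cv2.imwrite(f"pics/{n}{k}.png",cv2.resize(d["frame"][:,:,::-1],None,fx=1.5,fy=1.5,interpolation=cv2.INTER_CUBIC))
print(s["time_s"],s["tcp_pos"],s["orientation"],s["joint_pos"].round(2),s["wrist_force"],s["torque"])
E
python3 snap.py wrist 1
```

```text
1.3167 [0.48665799 0.22772408 0.23123176] [ 1.50647220e-01  9.88587357e-01 -5.20022921e-04  4.27709701e-04] [-0.82  0.17  0.34  1.88 -0.06  1.1   0.81] [-0.61569998  0.08620384 -0.06163806] [-0.03807731  0.03212386 -0.04019286]
```

View pics/wrist1.png

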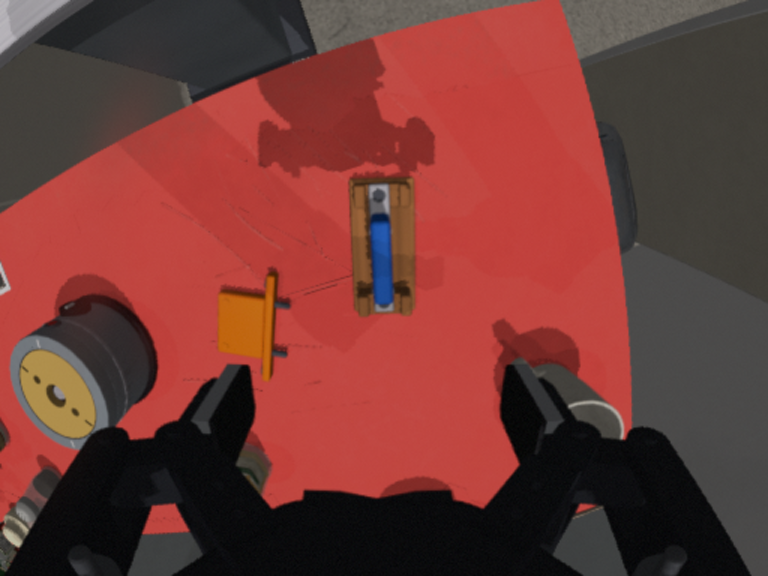

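The wrist view shows the spanner upright in its rest at (382,245), with the decoy at (245,325) and the grinder at (75,375).

```bash
python3 - <<'E'
from h import *
d=dict(np.load("pics/wrist1.npz")); f=d["frame"].astype(int)
R,G,B=f[...,0],f[...,1],f[...,2]; m=((B>R+60)&(B>G+40)); m[:130]=0;m[215:]=0
v,u=np.nonzero(m); print(len(v),u.min(),u.max(),v.min(),v.max())
cv2.imwrite("pics/w1c.png",cv2.resize(d["frame"][110:220,200:310,::-1],None,fx=5,fy=5,interpolation=cv2.INTER_NEAREST))
W=unfish(d,u,v,.077)[:,:2]; c=W.mean(0); w,V=np.linalg.eigh(np.cov(W.T)); print(c,np.arctan2(V[1,1],V[0,1]),np.sqrt(w*12), ((W@V).min(0)+(W@V).max(0))/2@V.T,np.ptp(W@V,axis=0))
E
```

```text
682 247 261 147 202
[0.48608753 0.23127035] 2.891165410623026 [0.01255814 0.05905967] [0.48669479 0.23105915] [0.01275961 0.05880457]
```

View pics/w1c.png

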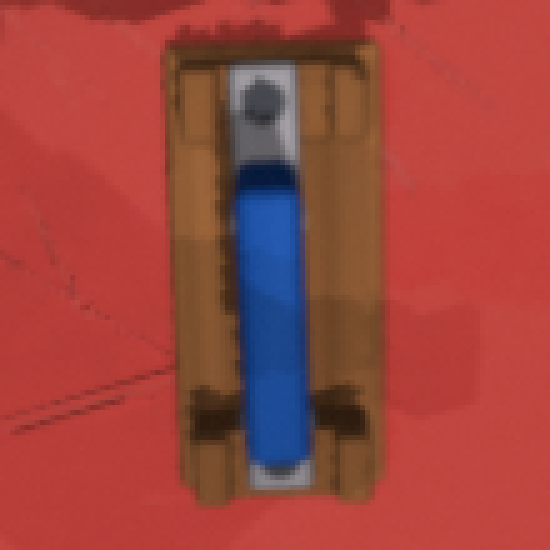

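>>> servo_tool(
  deltas=[
    {"xyz":[0.0,0.1,1.3],"spin":-0.046},
    {"xyz":[0.0,0.1,2.6],"spin":-0.046},
    {"xyz":[0.0,0.1,3.6],"spin":-0.046},
    {"xyz":[0.0,0.1,3.6],"spin":-0.046},
  ],
)

```text
time_s: 1.7
tcp_pos: [0.4781, 0.2345, 0.1165]
orientation: [0.122, 0.993, -0.004, -0.006]
wrist_force: [-1.8, -0.1, -0.8]
finger_gap: 0.997
```

```bash
python3 snap.py wrist 2; python3 - <<'E'
from h import *
d=dict(np.load("pics/wrist2.npz")); f=d["frame"].astype(int)
R,G,B=f[...,0],f[...,1],f[...,2]; m=((B>R+60)&(B>G+40)); m[:100]=0;m[330:]=0
v,u=np.nonzero(m); print(len(v),u.min(),u.max(),v.min(),v.max())
W=unfish(d,u,v,.077)[:,:2]; c=W.mean(0); w,V=np.linalg.eigh(np.cov(W.T)); print(c,np.arctan2(V[1,1],V[0,1]),np.sqrt(w*12), ((W@V).min(0)+(W@V).max(0))/2@V.T,np.ptp(W@V,axis=0))
q=d["q"]; print("tool x ang",2*np.arctan2(q[1],q[0]))
E
```

```text
1.7 [0.47806934 0.23452844 0.11646722] [ 0.1215578   0.99255649 -0.00415956 -0.00616505] [-0.8   0.32  0.31  1.98 -0.12  0.88  0.9 ] [-1.79922619 -0.13587385 -0.79930078] [-0.034855    0.05554165  0.0124058 ]
1282 240 259 193 270
[0.48817386 0.23042296] 2.887557204889641 [0.01247607 0.05335024] [0.48724219 0.23080223] [0.01255023 0.05745567]
tool x ang 2.897867531837689
```

View pics/wrist2.png

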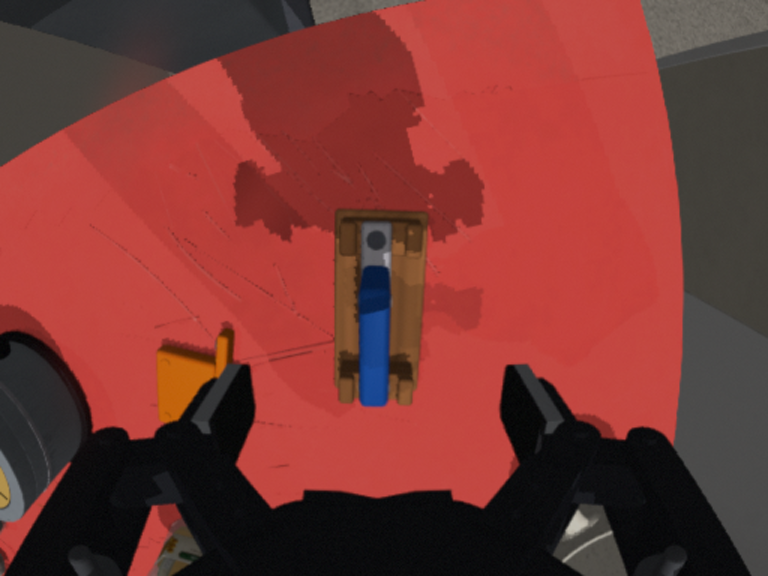

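The grip now shows at (373,335), midway between the open fingers. I'll let the arm settle before descending.

>>> servo_tool(
  deltas=[
    {"xyz":[0,0,0],"spin":0},
    {"xyz":[0,0,0],"spin":0},
    {"xyz":[0,0,0],"spin":0},
  ],
)

```text
time_s: 2.0
tcp_pos: [0.4872, 0.2361, 0.1259]
orientation: [0.124, 0.992, 0.002, 0.002]
wrist_force: [0.8, -0.2, 0.6]
finger_gap: 0.999
```

```bash
cat > st.py <<'E'
from workcell import bot
import numpy as np
from scipy.spatial.transform import Rotation as Ro
s=bot.get_state(); M=Ro.from_quat(s["orientation"]).as_matrix()
print(s["time_s"],s["tcp_pos"].round(4),"xang",np.arctan2(M[1,0],M[0,0]).round(4),"zax",M[:,2].round(3),"F",s["wrist_force"].round(2),"T",s["torque"].round(3),"gap",round(s["finger_gap"],3),"j",s["joint_pos"].round(2))
E
python3 st.py
```

```text
2.0 [0.4872 0.2361 0.1259] xang 2.8937 zax [ 0.004  0.003 -1.   ] F [ 0.8  -0.17  0.63] T [0.011 0.007 0.025] gap 0.999 j [-0.8   0.31  0.31  1.97 -0.12  0.88  0.9 ]
```

>>> servo_tool(
  deltas=[
    {"xyz":[-0.04,-0.16,0.8],"spin":0},
    {"xyz":[-0.04,-0.16,1.5],"spin":0},
    {"xyz":[-0.04,-0.16,2.1],"spin":0},
    {"xyz":[-0.04,-0.16,2.4],"spin":0},
    {"xyz":[-0.04,-0.16,2.4],"spin":0},
  ],
)

```text
time_s: 2.42
tcp_pos: [0.4848, 0.2294, 0.0506]
orientation: [0.124, 0.992, -0.0, -0.001]
wrist_force: [-0.9, -0.6, -0.8]
finger_gap: 1.001
```

>>> servo_tool(
  deltas=[
    {"xyz":[0,0,0],"spin":0},
    {"xyz":[0,0,0],"spin":0},
    {"xyz":[0,0,0],"spin":0},
  ],
)

```text
time_s: 2.67
tcp_pos: [0.4868, 0.2303, 0.0529]
orientation: [0.124, 0.992, 0.001, 0.001]
wrist_force: [0.1, 0.1, -0.4]
finger_gap: 0.998
```

```bash
python3 st.py; python3 snap.py wrist 3; python3 - <<'E'
from h import *
d=dict(np.load("pics/wrist3.npz")); f=d["frame"].astype(int)
R,G,B=f[...,0],f[...,1],f[...,2]; m=((B>R+60)&(B>G+40)); m[:100]=0;m[360:]=0
v,u=np.nonzero(m); print(len(v),u.min(),u.max(),v.min(),v.max())
W=unfish(d,u,v,.077)[:,:2]; c=W.mean(0); w,V=np.linalg.eigh(np.cov(W.T)); print(c,np.arctan2(V[1,1],V[0,1]),np.sqrt(w*12), ((W@V).min(0)+(W@V).max(0))/2@V.T,np.ptp(W@V,axis=0))
E
```

```text
2.6667 [0.4868 0.2303 0.0529] xang 2.8928 zax [ 0.003  0.002 -1.   ] F [ 0.12  0.1  -0.36] T [ 0.019  0.023 -0.012] gap 0.998 j [-0.76  0.42  0.29  2.01 -0.17  0.73  0.95]
2.6667 [0.48682479 0.23028418 0.05288243] [0.12408565 0.99227017 0.00106594 0.00123179] [-0.76  0.42  0.29  2.01 -0.17  0.73  0.95] [ 0.12315202  0.10124127 -0.36430753] [ 0.01934912  0.02311175 -0.01224991]
2569 238 265 213 317
[0.48377391 0.23145366] 2.8937563369447084 [0.01152563 0.05835063] [0.48591459 0.23082982] [0.01269478 0.05797801]
```

View pics/wrist3.png

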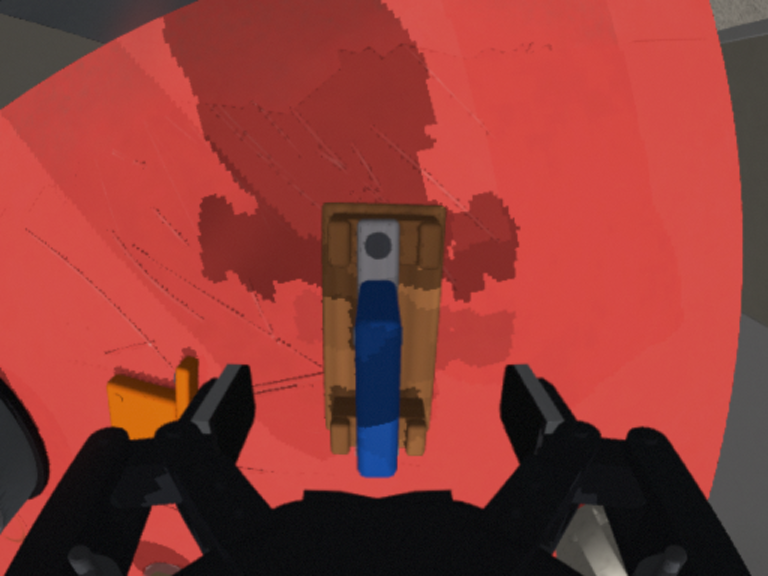

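The spanner is centred between the fingers, at column 378 against 376. I'll lower a little and close.

>>> servo_tool(
  deltas=[
    {"xyz":[0,0,0.33],"spin":0},
    {"xyz":[0,0,0.33],"spin":0},
    {"xyz":[0,0,0.33],"spin":0},
  ],
)

```text
time_s: 2.97
tcp_pos: [0.4847, 0.2292, 0.0407]
orientation: [0.124, 0.992, -0.0, -0.001]
wrist_force: [0.9, -0.1, 0.9]
finger_gap: 0.996
```

>>> servo_tool(
  deltas=[
    {"xyz":[0,0,0],"spin":0},
    {"xyz":[0,0,0],"spin":0},
    {"xyz":[0,0,0],"spin":0},
    {"xyz":[0,0,0],"spin":0},
    {"xyz":[0,0,0],"spin":0},
  ],
  fingers=-1,
  force=70,
)

```text
time_s: 3.38
tcp_pos: [0.4855, 0.2295, 0.0415]
orientation: [0.124, 0.992, 0.0, 0.0]
wrist_force: [-0.6, -0.5, -0.2]
finger_gap: 0.298
```

>>> servo_tool(
  deltas=[
    {"xyz":[0,0,0],"spin":0},
    {"xyz":[0,0,0],"spin":0},
    {"xyz":[0,0,0],"spin":0},
    {"xyz":[0,0,0],"spin":0},
    {"xyz":[0,0,0],"spin":0},
  ],
)

```text
time_s: 3.8
tcp_pos: [0.4857, 0.2296, 0.0416]
orientation: [0.124, 0.992, 0.0, 0.0]
wrist_force: [0.2, -0.1, 0.7]
finger_gap: 0.157
```

```bash
python3 st.py
```

```text
3.8 [0.4857 0.2296 0.0416] xang 2.8929 zax [ 0.  0. -1.] F [ 0.19 -0.1   0.68] T [ 0.031  0.031 -0.049] gap 0.157 j [-0.76  0.44  0.28  2.01 -0.18  0.71  0.96]
```

The gap reads 0.157, about 13.3 mm, so the 14 mm grip is held. Now I'll lift.

>>> servo_tool(
  deltas=[
    {"xyz":[0,0,-0.3],"spin":0},
    {"xyz":[0,0,-1.0],"spin":0},
    {"xyz":[0,0,-2.2],"spin":0},
    {"xyz":[0,0,-3.5],"spin":0},
    {"xyz":[0,0,-4.5],"spin":0},
  ],
)

```text
time_s: 4.22
tcp_pos: [0.4856, 0.2291, 0.1788]
orientation: [0.124, 0.992, 0.0, 0.0]
wrist_force: [0.8, 0.0, -0.9]
finger_gap: 0.154
```

>>> servo_tool(
  deltas=[
    {"xyz":[-0.2,-0.6,0],"spin":-0.08},
    {"xyz":[-0.5,-1.6,0],"spin":-0.2},
    {"xyz":[-0.9,-2.8,0],"spin":-0.32},
    {"xyz":[-1.3,-4.0,0],"spin":-0.44},
    {"xyz":[-1.7,-5.2,0],"spin":-0.56},
  ],
)

```text
time_s: 4.63
tcp_pos: [0.4955, 0.0682, 0.1765]
orientation: [-0.151, 0.989, -0.0, -0.0]
wrist_force: [0.1, -0.8, -0.8]
finger_gap: 0.156
```

```bash
python3 st.py; python3 snap.py wrist 4
```

```text
4.6333 [0.4955 0.0682 0.1765] xang -2.8392 zax [-0.001 -0.    -1.   ] F [ 0.06 -0.82 -0.8 ] T [-0.026 -0.039  0.027] gap 0.156 j [-0.56  0.16  0.37  2.02 -0.07  0.97  1.72]
4.6333 [0.49548315 0.06816512 0.17654327] [-1.50631344e-01  9.88589950e-01 -3.96243040e-06 -3.30857781e-04] [-0.56  0.16  0.37  2.02 -0.07  0.97  1.72] [ 0.06476978 -0.82003084 -0.79879098] [-0.0255347  -0.03914119  0.02724616]
```

View pics/wrist4.png

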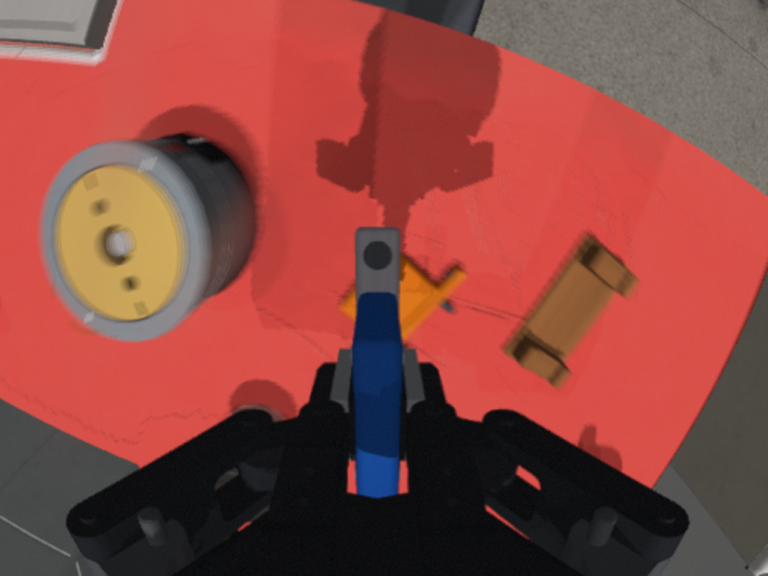

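The spanner is held with its bar end at (377,256). The grinder is at the left with its holes near (99,207) and (130,283).

>>> servo_tool(
  deltas=[
    {"xyz":[0.3,-1.2,0],"spin":-0.12},
    {"xyz":[0.6,-2.4,0],"spin":-0.24},
    {"xyz":[0.9,-3.6,0],"spin":-0.29},
    {"xyz":[1.0,-4.5,0],"spin":-0.29},
    {"xyz":[1.0,-4.5,0],"spin":-0.29},
  ],
)

```text
time_s: 5.1
tcp_pos: [0.5065, -0.0768, 0.177]
orientation: [-0.283, 0.959, -0.002, -0.0]
wrist_force: [0.9, -0.4, -1.9]
finger_gap: 0.153
```

>>> servo_tool(
  deltas=[
    {"xyz":[0,0,0],"spin":0},
    {"xyz":[0,0,0],"spin":0},
    {"xyz":[0,0,0],"spin":0},
  ],
)

```text
time_s: 5.35
tcp_pos: [0.5067, -0.0661, 0.1761]
orientation: [-0.29, 0.957, 0.001, -0.0]
wrist_force: [0.1, 0.2, -1.5]
finger_gap: 0.157
```

```bash
python3 st.py; python3 snap.py wrist 5;python3 snap.py top 5;python3 snap.py scene 5
```

```text
5.35 [ 0.5067 -0.0661  0.1761] xang -2.5532 zax [-0.001  0.001 -1.   ] F [ 0.07  0.25 -1.51] T [-0.011 -0.024 -0.008] gap 0.157 j [-0.35  0.19  0.44  2.   -0.1   0.97  2.3 ]
5.35 [ 0.50668571 -0.06611317  0.17611839] [-2.89951614e-01  9.57041100e-01  5.32329298e-04 -3.33790088e-04] [-0.35  0.19  0.44  2.   -0.1   0.97  2.3 ] [ 0.07063418  0.24997234 -1.50575179] [-0.01131182 -0.02427545 -0.00778726]
5.4 [ 0.50678958 -0.06589861  0.1761462 ] [-2.90323284e-01  9.56928473e-01  4.63049422e-04 -2.71579244e-04] [-0.35  0.19  0.44  2.   -0.1   0.97  2.3 ] [ 0.66450467  0.14600099 -1.49118418] [-0.00280146  0.02020664  0.03356832]
5.45 [ 0.50687252 -0.06602745  0.17619004] [-2.90325174e-01  9.56927954e-01  3.64891097e-04 -2.28205740e-04] [-0.35  0.19  0.44  2.   -0.1   0.97  2.3 ] [-0.83522141  0.11538128 -1.46873355] [ 0.00541452 -0.01563227 -0.03220306]
```

View pics/wrist5.png

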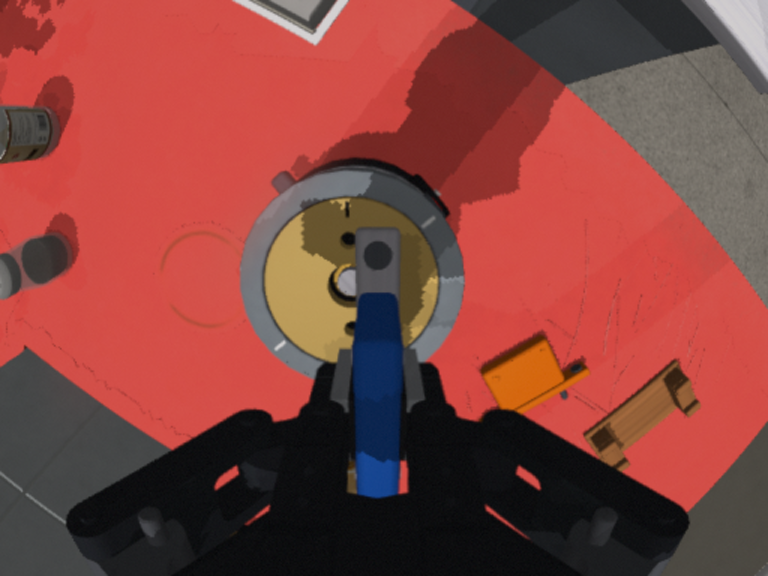

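View pics/scene5.png

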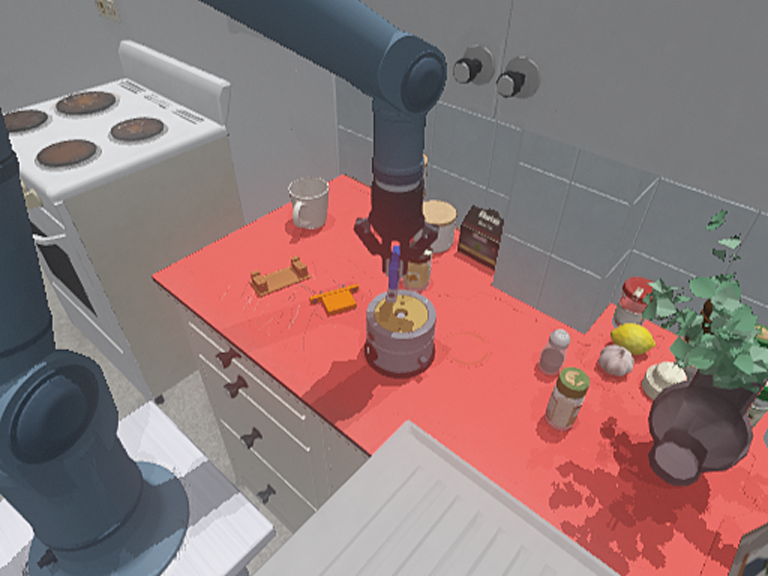

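The wrist view shows the near ring hole at (348,238) and the far one at (351,327), with the bar end at rows 228 to 290 just right of them. Bar and hole line are nearly parallel. Now I'll work out the offset in the tool frame.

```bash
python3 - <<'E'
from h import *
d=dict(np.load("pics/wrist5.npz"))
cv2.imwrite("pics/w5c.png",cv2.resize(d["frame"][100:260,150:320,::-1],None,fx=4.5,fy=4.5,interpolation=cv2.INTER_CUBIC))
E
```

```text
(no output)
```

View pics/w5c.png

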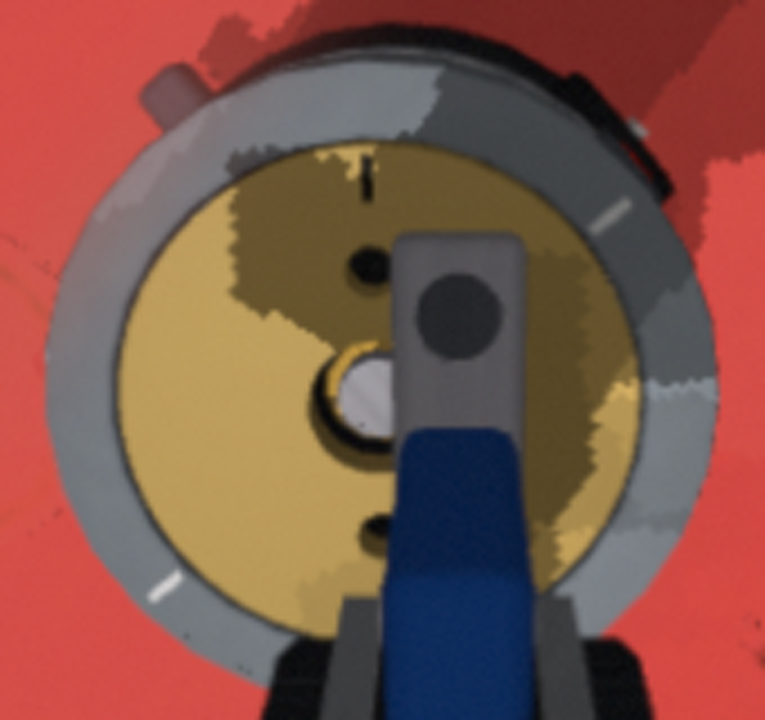

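```bash
cat >> h.py <<'E'
from scipy.spatial.transform import Rotation as Ro
def crop2tool(d,pts,zw,x0=150,y0=100,k=4.5):
    p=np.array(pts,float); u=x0+(p[:,0]+.5)/k-.5; v=y0+(p[:,1]+.5)/k-.5
    W=unfish(d,u,v,zw); M=Ro.from_quat(d["q"]).as_matrix()
    return (W-d["tcp"])@M, W
def circ(P):
    A=np.c_[2*P,np.ones(len(P))]; s=np.linalg.lstsq(A,(P**2).sum(1),rcond=None)[0]; return s[:2],np.sqrt(s[2]+s[:2]@s[:2])
E
python3 - <<'E'
from h import *
d=dict(np.load("pics/wrist5.npz")); z=.098
T,W=crop2tool(d,[(118,390),(140,300),(380,141),(520,183),(600,280),(640,390),(170,545)],z)
print("ring tool",circ(T[:,:2]),"world",circ(W[:,:2]))
T,W=crop2tool(d,[(370,272),(384,536),(367,180),(611,216),(166,587)],z); print("holes,tick,marks",T[:,:2].round(4).tolist())
print("world",W[:,:2].round(4).tolist(),"mid",T[:2,:2].mean(0),W[:2,:2].mean(0),np.linalg.norm(T[0]-T[1]))
e=T[0]-T[1]; print("hole ang rel tool x",np.arctan2(e[1],e[0])); e=T[3]-T[4]; print("marks rel",np.arctan2(e[1],e[0]),np.linalg.norm(e))
zb=d["tcp"][2]-.0416+.032
T,W=crop2tool(d,[(458,233),(395,260),(524,260),(400,420),(519,420),(459,317)],zb); print("bar: end,L,R..",T[:,:2].round(4).tolist())
E
```

```text
ring tool (array([ 0.00803117, -0.01395855]), np.float64(0.04540405283686365)) world (array([ 0.5076778 , -0.08211743]), np.float64(0.04540408475949723))
holes,tick,marks [[0.032, -0.0145], [-0.0157, -0.0129], [0.0475, -0.0148], [0.0416, 0.0257], [-0.0262, -0.0533]]
world [[0.488, -0.0958], [0.5268, -0.0681], [0.4753, -0.1047], [0.4578, -0.0678], [0.558, -0.0958]] mid [ 0.00815882 -0.01368738] [ 0.5074211  -0.08196271] 0.047663024994166116
hole ang rel tool x -0.03338547531865909
marks rel 0.8615389382305932 0.10405625773700423
bar: end,L,R.. [[0.0503, 0.0002], [0.0471, -0.007], [0.0471, 0.0078], [0.0278, -0.0066], [0.0278, 0.0075], [0.0404, 0.0004]]
```

>>> servo_tool(
  deltas=[
    {"xyz":[0.15,-0.25,0.3],"spin":-0.033},
    {"xyz":[0.31,-0.47,0.6],"spin":-0.033},
    {"xyz":[0.31,-0.47,1.0],"spin":-0.033},
    {"xyz":[0.31,-0.47,1.0],"spin":-0.033},
    {"xyz":[0.31,-0.47,1.0],"spin":-0.033},
  ],
)

```text
time_s: 5.92
tcp_pos: [0.506, -0.0847, 0.1454]
orientation: [-0.304, 0.953, 0.0, -0.001]
wrist_force: [0.1, -0.4, -1.5]
finger_gap: 0.153
```

>>> servo_tool(
  deltas=[
    {"xyz":[0,0,0],"spin":0},
    {"xyz":[0,0,0],"spin":0},
    {"xyz":[0,0,0],"spin":0},
    {"xyz":[0,0,0],"spin":0},
  ],
)

```text
time_s: 6.25
tcp_pos: [0.5076, -0.0847, 0.1469]
orientation: [-0.305, 0.952, -0.0, 0.001]
wrist_force: [0.4, -0.2, -0.7]
finger_gap: 0.154
```

```bash
python3 st.py; python3 snap.py wrist 6;python3 snap.py scene 6; python3 snap.py top 6; python3 - <<'E'
from h import *
d=dict(np.load("pics/wrist6.npz"))
cv2.imwrite("pics/w6c.png",cv2.resize(d["frame"][100:260,160:330,::-1],None,fx=4.5,fy=4.5,interpolation=cv2.INTER_CUBIC))
d=dict(np.load("pics/scene6.npz"))
cv2.imwrite("pics/s6c.png",cv2.resize(d["frame"][150:250,210:320,::-1],None,fx=6,fy=6,interpolation=cv2.INTER_CUBIC))
E
```

```text
6.25 [ 0.5076 -0.0847  0.1469] xang -2.5222 zax [ 0.001  0.    -1.   ] F [ 0.39 -0.18 -0.68] T [ 0.017  0.024 -0.029] gap 0.154 j [-0.31  0.24  0.44  2.02 -0.13  0.91  2.39]
6.25 [ 0.50757573 -0.08468616  0.14692834] [-3.04774451e-01  9.52424393e-01 -1.12108763e-04  5.44704117e-04] [-0.31  0.24  0.44  2.02 -0.13  0.91  2.39] [ 0.38862698 -0.17667731 -0.67704403] [ 0.01705577  0.02447376 -0.0294232 ]
6.3 [ 0.50748391 -0.08474233  0.14686565] [-3.04721297e-01  9.52441431e-01 -9.63226002e-05  4.91532913e-04] [-0.31  0.24  0.44  2.02 -0.13  0.91  2.39] [ 0.38400845 -0.32645856 -1.4253541 ] [-0.02722996 -0.0105038  -0.05636025]
6.35 [ 0.50737921 -0.0847565   0.14674398] [-3.04718821e-01  9.52442282e-01 -7.55854794e-05  3.66604890e-04] [-0.31  0.24  0.44  2.02 -0.13  0.91  2.39] [-0.42582935  0.11680587 -1.31792084] [-0.03226961 -0.02720415  0.01841426]
```

View pics/w6c.png

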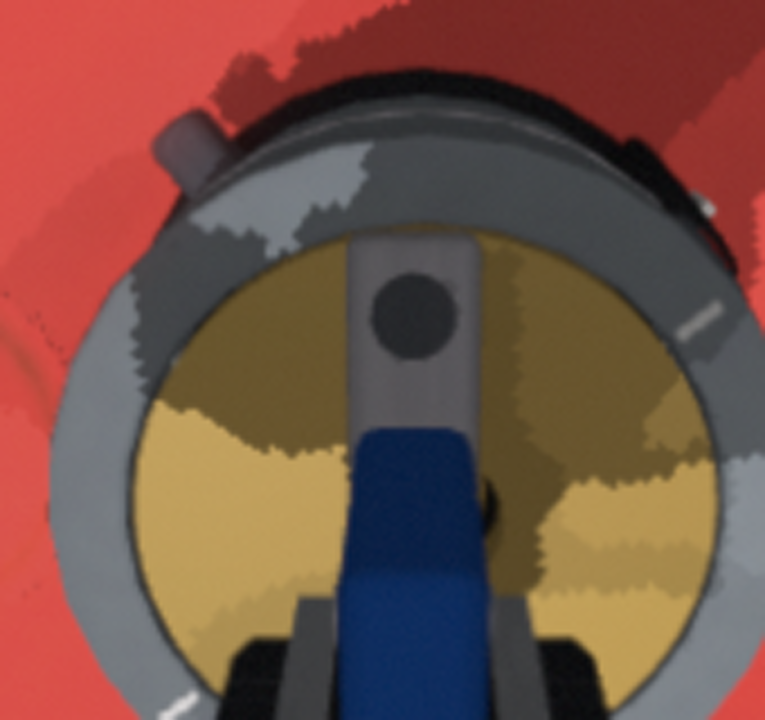

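View pics/s6c.png

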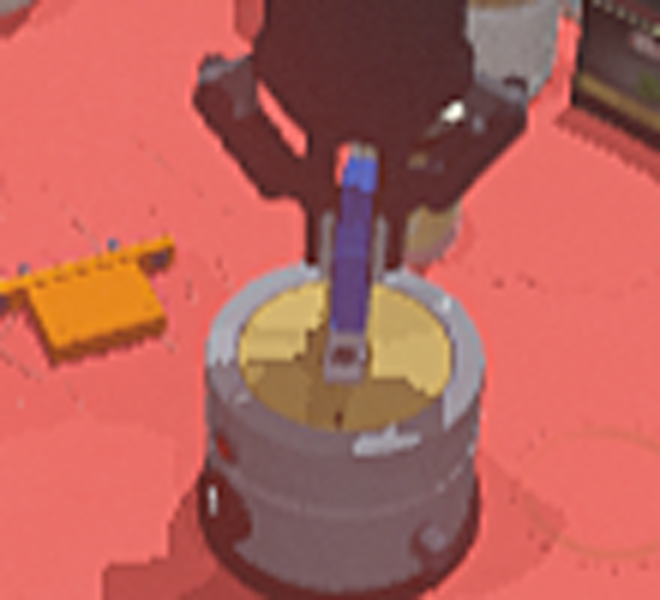

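```bash
python3 - <<'E'
from h import *
d=dict(np.load("pics/wrist6.npz")); f=d["frame"].astype(int)
R,G,B=f[...,0],f[...,1],f[...,2]
m=((R-B>30)&(G-B>15)&(R-G<60)).astype(np.uint8); m[:100]=0; m[255:]=0; m[:,:160]=0;m[:,335:]=0
c,_=cv2.findContours(m,cv2.RETR_EXTERNAL,cv2.CHAIN_APPROX_NONE); P=np.vstack([a[:,0] for a in c if cv2.contourArea(a)>300]); h=cv2.convexHull(P)[:,0]
h=h[h[:,1]<240].astype(float)
c0=h.mean(0); 
W=unfish(d,h[:,0],h[:,1],.098); M=Ro.from_quat(d["q"]).as_matrix(); T=(W-d["tcp"])@M
c,r=circ(T[:,:2]); res=np.hypot(*(T[:,:2]-c).T)-r
k=abs(res)<.0015; c,r=circ(T[k,:2]); print(len(h),k.sum(),c,r, np.abs(res).max())
pts=[(131,510),(160,385),(230,300),(425,226),(718,510)]
T,_=crop2tool(d,pts,.098,160); print(circ(T[:,:2]))
T,_=crop2tool(d,[(701,320),(178,707)],.098,160); e=T[0]-T[1]; print("marks",T.round(4),np.arctan2(e[1],e[0]),T.mean(0))
zb=d["tcp"][2]-.0416+.032
T,W=crop2tool(d,[(414,236),(348,260),(482,260),(352,420),(475,420),(414,317)],zb,160); print("bar",T[:,:2].round(4).tolist())
E
```

```text
37 37 [-0.00105676  0.00208826] 0.04546103491279969 0.000509359086012226
(array([-0.00121623,  0.00214676]), np.float64(0.045620358534972226))
marks [[ 0.031   0.0429  0.0489]
 [-0.0344 -0.0385  0.049 ]] 0.8949044860368907 [-0.00171327  0.00219471  0.04892883]
bar [[0.05, 0.0003], [0.0472, -0.0073], [0.0472, 0.0081], [0.0279, -0.007], [0.0279, 0.0075], [0.0404, 0.0003]]
```

>>> servo_tool(
  deltas=[
    {"xyz":[0.03,0.06,0.2],"spin":0},
    {"xyz":[0.03,0.06,0.4],"spin":0},
    {"xyz":[0.03,0.06,0.5],"spin":0},
    {"xyz":[0.03,0.06,0.5],"spin":0},
    {"xyz":[0.03,0.06,0.5],"spin":0},
  ],
)

```text
time_s: 6.82
tcp_pos: [0.5048, -0.0839, 0.1307]
orientation: [-0.305, 0.952, 0.0, -0.001]
wrist_force: [0.1, -0.3, -1.9]
finger_gap: 0.156
```

>>> servo_tool(
  deltas=[
    {"xyz":[0,0,0.03],"spin":0},
    {"xyz":[0,0,0.06],"spin":0},
    {"xyz":[0,0,0.09],"spin":0},
    {"xyz":[0,0,0.1],"spin":0},
  ],
)

```text
time_s: 7.15
tcp_pos: [0.5054, -0.0839, 0.1284]
orientation: [-0.305, 0.952, -0.0, 0.0]
wrist_force: [-0.1, 0.6, -1.0]
finger_gap: 0.156
```

```bash
python3 st.py
```

```text
7.15 [ 0.5054 -0.0839  0.1284] xang -2.5225 zax [ 0. -0. -1.] F [-0.08  0.61 -0.97] T [ 0.018 -0.013  0.036] gap 0.156 j [-0.3   0.26  0.44  2.03 -0.14  0.87  2.4 ]
```

>>> servo_tool(
  deltas=[
    {"xyz":[0,0,0.04],"spin":0},
    {"xyz":[0,0,0.08],"spin":0},
    {"xyz":[0,0,0.08],"spin":0},
  ],
)

```text
time_s: 7.4
tcp_pos: [0.5051, -0.0839, 0.1257]
orientation: [-0.305, 0.952, 0.0, -0.0]
wrist_force: [-0.4, 0.3, -1.0]
finger_gap: 0.152
```

```bash
python3 st.py
```

```text
7.4 [ 0.5051 -0.0839  0.1257] xang -2.5226 zax [-0. -0. -1.] F [-0.4   0.28 -0.99] T [-0.028 -0.009  0.003] gap 0.152 j [-0.3   0.27  0.44  2.04 -0.15  0.87  2.4 ]
```

Tips are nominally 4 mm below the ring face with no contact force, so the pins are entering.

>>> servo_tool(
  deltas=[
    {"xyz":[0,0,0.04],"spin":0},
    {"xyz":[0,0,0.08],"spin":0},
    {"xyz":[0,0,0.1],"spin":0},
    {"xyz":[0,0,0.1],"spin":0},
  ],
)

```text
time_s: 7.73
tcp_pos: [0.5051, -0.0839, 0.1228]
orientation: [-0.305, 0.952, 0.0, -0.0]
wrist_force: [-0.3, -0.3, -1.6]
finger_gap: 0.154
```

>>> servo_tool(
  deltas=[
    {"xyz":[0,0,0.04],"spin":0},
    {"xyz":[0,0,0.08],"spin":0},
    {"xyz":[0,0,0.1],"spin":0},
    {"xyz":[0,0,0.1],"spin":0},
  ],
)

```text
time_s: 8.07
tcp_pos: [0.5051, -0.0839, 0.1198]
orientation: [-0.305, 0.952, 0.0, -0.0]
wrist_force: [-0.4, 0.1, -1.9]
finger_gap: 0.153
```

```bash
python3 st.py; python3 snap.py wrist 7; python3 snap.py scene 7; python3 - <<'E'
from h import *
d=dict(np.load("pics/scene7.npz"))
cv2.imwrite("pics/s7c.png",cv2.resize(d["frame"][150:250,210:320,::-1],None,fx=6,fy=6,interpolation=cv2.INTER_CUBIC))
E
```

```text
8.0667 [ 0.5051 -0.0839  0.1198] xang -2.5226 zax [-0. -0. -1.] F [-0.36  0.06 -1.92] T [ 0.012 -0.069  0.035] gap 0.153 j [-0.3   0.28  0.43  2.04 -0.15  0.86  2.41]
8.0667 [ 0.50510456 -0.08391228  0.11975016] [-3.04577550e-01  9.52487511e-01  6.74297460e-05 -2.30404821e-04] [-0.3   0.28  0.43  2.04 -0.15  0.86  2.41] [-0.3597937   0.05645705 -1.92182345] [ 0.01189322 -0.06928899  0.03465829]
8.1167 [ 0.50519475 -0.08394113  0.1198415 ] [-3.04632452e-01  9.52469972e-01  1.05527616e-05 -1.49033492e-04] [-0.3   0.28  0.43  2.04 -0.15  0.86  2.41] [ 0.28696292  0.60675758 -0.97723611] [0.04278957 0.01904571 0.005355  ]
```

View pics/wrist7.png

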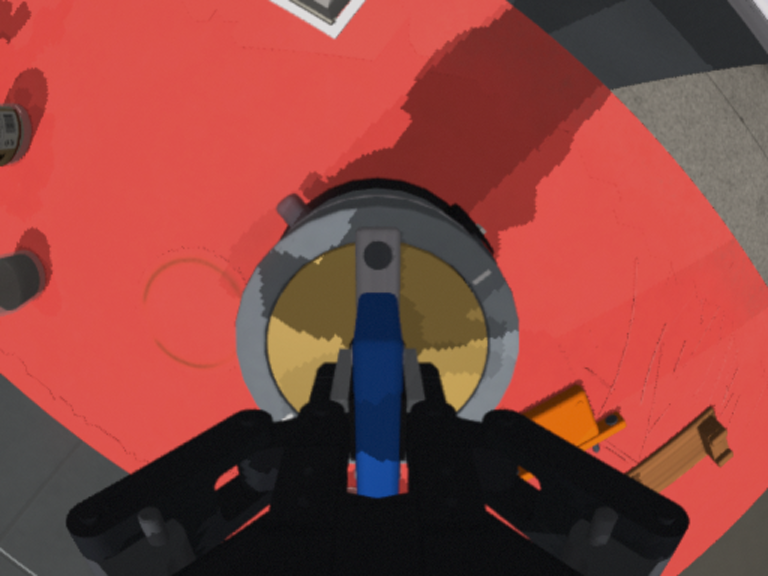

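View pics/s7c.png

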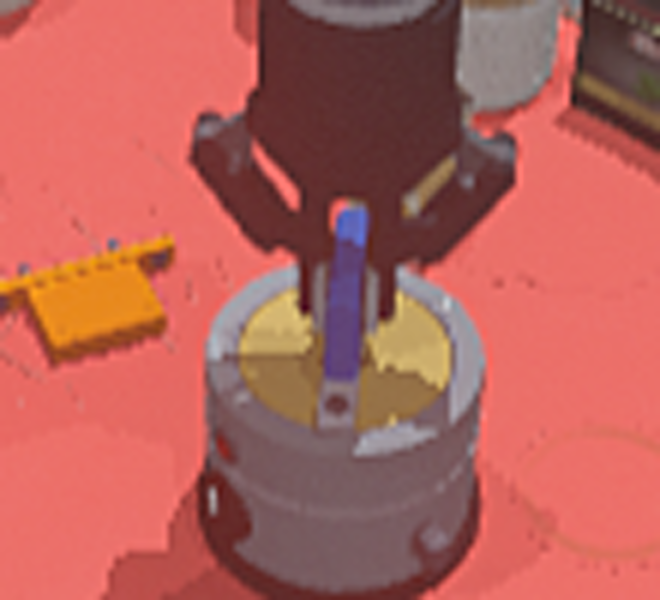

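The spanner straddles the ring and the reading shows only its weight. I'll go slightly deeper, firm up the grip, then turn.

>>> servo_tool(
  deltas=[
    {"xyz":[0,0,0.03],"spin":0},
    {"xyz":[0,0,0.05],"spin":0},
    {"xyz":[0,0,0.05],"spin":0},
  ],
  force=110,
)

```text
time_s: 8.42
tcp_pos: [0.5052, -0.0839, 0.1183]
orientation: [-0.305, 0.952, 0.0, -0.0]
wrist_force: [0.8, 0.3, -0.7]
finger_gap: 0.152
```

>>> servo_tool(
  deltas=[
    {"xyz":[0,0.003,0],"spin":0.04},
    {"xyz":[0,0.005,0],"spin":0.08},
    {"xyz":[0,0.007,0],"spin":0.12},
    {"xyz":[0,0.007,0],"spin":0.12},
  ],
)

```text
time_s: 8.75
tcp_pos: [0.5052, -0.0837, 0.1184]
orientation: [-0.247, 0.969, -0.0, -0.0]
wrist_force: [0.7, -0.1, -2.4]
finger_gap: 0.147
```

```bash
python3 st.py
```

```text
8.75 [ 0.5052 -0.0837  0.1184] xang -2.6425 zax [-0. -0. -1.] F [ 0.75 -0.13 -2.37] T [ 0.025 -0.021  0.042] gap 0.147 j [-0.32  0.28  0.45  2.04 -0.16  0.85  2.3 ]
```

>>> servo_tool(
  deltas=[
    {"xyz":[0,0.003,0],"spin":0.04},
    {"xyz":[0,0.005,0],"spin":0.08},
    {"xyz":[0,0.007,0],"spin":0.12},
  ],
)

```text
time_s: 9.0
tcp_pos: [0.505, -0.0834, 0.1184]
orientation: [-0.189, 0.982, -0.0, -0.0]
wrist_force: [0.5, 0.0, -1.6]
finger_gap: 0.15
```

```bash
python3 st.py
```

```text
9.0 [ 0.505  -0.0834  0.1184] xang -2.7622 zax [-0. -0. -1.] F [ 0.47  0.03 -1.63] T [0.069 0.045 0.226] gap 0.15 j [-0.34  0.28  0.48  2.04 -0.17  0.85  2.18]
```

The moment reads 0.226 N m, so the ring is engaged and turning.

>>> servo_tool(
  deltas=[
    {"xyz":[0,0.003,0],"spin":0.06},
    {"xyz":[0,0.006,0],"spin":0.12},
    {"xyz":[-0.002,0.009,0],"spin":0.18},
    {"xyz":[-0.002,0.012,0],"spin":0.24},
  ],
)

```text
time_s: 9.33
tcp_pos: [0.5048, -0.0828, 0.1184]
orientation: [-0.069, 0.998, 0.0, -0.0]
wrist_force: [-0.5, 0.3, -1.7]
finger_gap: 0.15
```

```bash
python3 st.py
```

```text
9.3333 [ 0.5048 -0.0828  0.1184] xang -3.0031 zax [-0.001  0.    -1.   ] F [-0.52  0.33 -1.7 ] T [0.123 0.077 0.272] gap 0.15 j [-0.37  0.29  0.52  2.04 -0.19  0.86  1.96]
```

>>> servo_tool(
  deltas=[
    {"xyz":[0,0.003,0],"spin":0.06},
    {"xyz":[0,0.006,0],"spin":0.12},
    {"xyz":[-0.002,0.009,0],"spin":0.18},
    {"xyz":[-0.002,0.012,0],"spin":0.24},
  ],
)

```text
time_s: 9.67
tcp_pos: [0.5048, -0.0821, 0.1184]
orientation: [0.051, 0.999, 0.0, -0.0]
wrist_force: [-0.3, 0.6, -1.2]
finger_gap: 0.149
```

```bash
python3 st.py
```

```text
9.6667 [ 0.5048 -0.0821  0.1184] xang 3.0403 zax [-0.001  0.001 -1.   ] F [-0.3   0.56 -1.2 ] T [0.258 0.067 0.2  ] gap 0.149 j [-0.41  0.29  0.56  2.05 -0.21  0.86  1.73]
```

>>> servo_tool(
  deltas=[
    {"xyz":[0,0.002,0],"spin":0.04},
    {"xyz":[0,0.004,0],"spin":0.08},
    {"xyz":[0,0.005,0],"spin":0.1},
    {"xyz":[0,0.005,0],"spin":0.1},
  ],
)

```text
time_s: 10.0
tcp_pos: [0.505, -0.0819, 0.1184]
orientation: [0.1, 0.995, 0.0, -0.0]
wrist_force: [-0.6, 1.6, -2.0]
finger_gap: 0.146
```

```bash
python3 st.py; python3 snap.py scene 8; python3 snap.py wrist 8; python3 st.py;  python3 - <<'E'
from h import *
d=dict(np.load("pics/wrist8.npz"))
cv2.imwrite("pics/w8c.png",cv2.resize(d["frame"][100:260,160:330,::-1],None,fx=4.5,fy=4.5,interpolation=cv2.INTER_CUBIC))
E
```

```text
10.0 [ 0.505  -0.0819  0.1184] xang 2.942 zax [-0.     0.001 -1.   ] F [-0.62  1.61 -1.97] T [0.438 0.033 0.084] gap 0.146 j [-0.43  0.3   0.58  2.05 -0.21  0.86  1.64]
10.0 [ 0.50497793 -0.08187228  0.11843694] [ 9.96382283e-02  9.95023622e-01  3.98443885e-04 -2.38217575e-04] [-0.43  0.3   0.58  2.05 -0.21  0.86  1.64] [-0.62300545  1.614256   -1.9709423 ] [0.438354   0.03343927 0.08422641]
10.05 [ 0.50503273 -0.08186486  0.11843649] [ 9.95728038e-02  9.95030157e-01  4.73220627e-04 -1.41561163e-04] [-0.43  0.3   0.58  2.05 -0.21  0.86  1.64] [ 0.36399122  1.74733261 -1.05829229] [0.48365288 0.0359235  0.07840124]
10.1 [ 0.505  -0.0819  0.1184] xang 2.9419 zax [-0.     0.001 -1.   ] F [-0.18  2.28 -1.34] T [0.511 0.059 0.119] gap 0.148 j [-0.43  0.3   0.58  2.05 -0.21  0.86  1.64]
```

View pics/w8c.png

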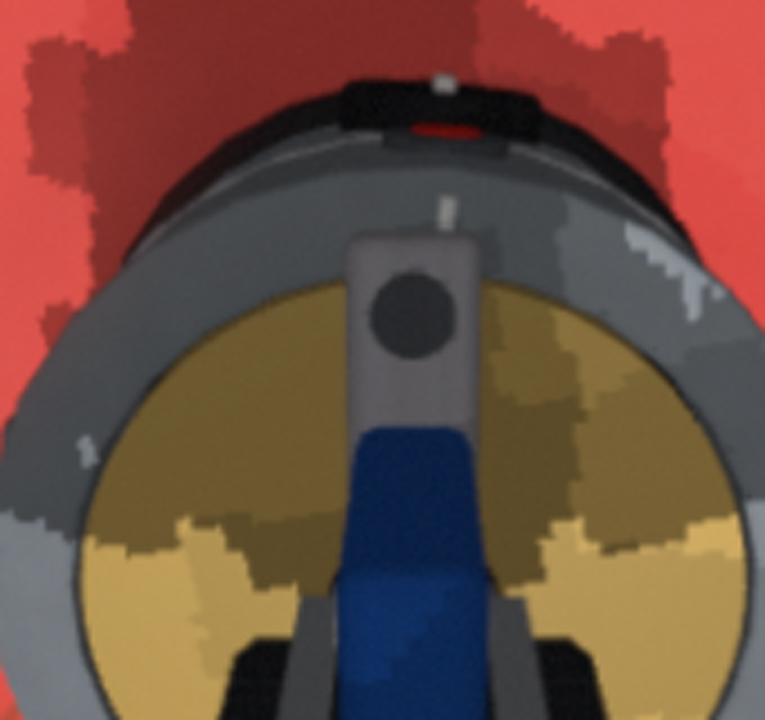

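>>> servo_tool(
  deltas=[
    {"xyz":[0,0.02,0],"spin":0.015},
    {"xyz":[0,0.035,0],"spin":0.03},
    {"xyz":[0,0.035,0],"spin":0.03},
  ],
)

```text
time_s: 10.35
tcp_pos: [0.5051, -0.0818, 0.1184]
orientation: [0.115, 0.993, -0.0, -0.0]
wrist_force: [0.5, 0.1, -0.8]
finger_gap: 0.149
```

```bash
python3 st.py
```

```text
10.35 [ 0.5051 -0.0818  0.1184] xang 2.9101 zax [-0. -0. -1.] F [ 0.53  0.08 -0.79] T [0.286 0.113 0.105] gap 0.149 j [-0.43  0.3   0.59  2.05 -0.21  0.86  1.61]
```

>>> servo_tool(
  deltas=[
    {"xyz":[0,0.01,0],"spin":0.02},
    {"xyz":[0,0.02,0],"spin":0.04},
    {"xyz":[0,0.02,0],"spin":0.04},
  ],
)

```text
time_s: 10.6
tcp_pos: [0.5051, -0.0816, 0.1184]
orientation: [0.136, 0.991, -0.0, -0.0]
wrist_force: [-0.4, -0.1, -1.3]
finger_gap: 0.144
```

```bash
python3 st.py
```

```text
10.6 [ 0.5051 -0.0816  0.1184] xang 2.8691 zax [-0.    -0.001 -1.   ] F [-0.36 -0.05 -1.35] T [0.032 0.215 0.083] gap 0.144 j [-0.44  0.3   0.59  2.05 -0.22  0.86  1.57]
```

>>> servo_tool(
  deltas=[
    {"xyz":[0,0,0],"spin":0.02},
    {"xyz":[0,0,0],"spin":0.03},
    {"xyz":[0,0,0],"spin":0.03},
  ],
)

```text
time_s: 10.85
tcp_pos: [0.5051, -0.0815, 0.1184]
orientation: [0.15, 0.989, -0.0, -0.0]
wrist_force: [-0.8, -0.9, 0.4]
finger_gap: 0.149
```

```bash
python3 st.py
```

```text
10.85 [ 0.5051 -0.0815  0.1184] xang 2.8396 zax [-0. -0. -1.] F [-0.77 -0.87  0.39] T [-0.038  0.284  0.112] gap 0.149 j [-0.45  0.3   0.6   2.05 -0.22  0.86  1.55]
```

>>> servo_tool(
  deltas=[
    {"xyz":[0.02,0,0],"spin":0.025},
    {"xyz":[0.02,0,0],"spin":0.05},
  ],
)

```text
time_s: 11.02
tcp_pos: [0.5051, -0.0814, 0.1185]
orientation: [0.176, 0.984, -0.0, 0.001]
wrist_force: [1.0, -0.7, -3.7]
finger_gap: 0.147
```

```bash
python3 st.py; python3 snap.py wrist 9; python3 st.py;  python3 - <<'E'
from h import *
d=dict(np.load("pics/wrist9.npz"))
cv2.imwrite("pics/w9c.png",cv2.resize(d["frame"][100:260,160:330,::-1],None,fx=4.5,fy=4.5,interpolation=cv2.INTER_CUBIC))
E
```

```text
11.0167 [ 0.5051 -0.0814  0.1185] xang 2.7884 zax [ 0.001 -0.001 -1.   ] F [ 0.98 -0.67 -3.65] T [-0.1   -0.044  0.509] gap 0.147 j [-0.46  0.3   0.61  2.05 -0.22  0.86  1.5 ]
11.0167 [ 0.50512572 -0.08137004  0.1184746 ] [ 1.75661708e-01  9.84450366e-01 -3.10333897e-04  5.86580748e-04] [-0.46  0.3   0.61  2.05 -0.22  0.86  1.5 ] [ 0.98372041 -0.67057269 -3.65423757] [-0.09980954 -0.04409084  0.50889179]
11.0667 [ 0.5051 -0.0814  0.1185] xang 2.7884 zax [ 0.001 -0.001 -1.   ] F [ 0.65 -0.79 -3.12] T [-0.184 -0.036  0.404] gap 0.146 j [-0.46  0.3   0.61  2.05 -0.22  0.86  1.5 ]
```

View pics/w9c.png

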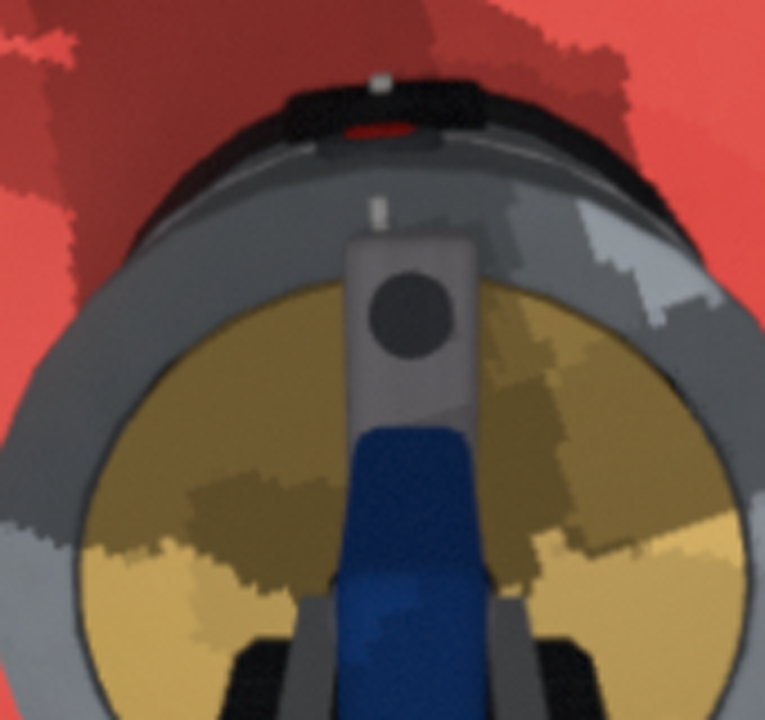

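>>> servo_tool(
  deltas=[
    {"xyz":[0,0,0],"spin":0},
  ],
)

```text
time_s: 11.15
tcp_pos: [0.5051, -0.0813, 0.1185]
orientation: [0.175, 0.985, -0.0, 0.0]
wrist_force: [0.5, -0.7, -2.8]
finger_gap: 0.147
```

```bash
python3 st.py
```

```text
11.15 [ 0.5051 -0.0813  0.1185] xang 2.7907 zax [ 0.001 -0.001 -1.   ] F [ 0.51 -0.73 -2.8 ] T [-0.277 -0.082  0.36 ] gap 0.147 j [-0.46  0.3   0.61  2.05 -0.22  0.86  1.5 ]
```

>>> servo_tool(
  deltas=[
    {"xyz":[0,0,0],"spin":0.01},
    {"xyz":[0,0,0],"spin":0.01},
  ],
)

```text
time_s: 11.32
tcp_pos: [0.5051, -0.0813, 0.1185]
orientation: [0.179, 0.984, -0.001, 0.0]
wrist_force: [0.7, -1.5, -4.1]
finger_gap: 0.153
```

```bash
python3 st.py
```

```text
11.3167 [ 0.5051 -0.0813  0.1185] xang 2.7818 zax [ 0.001 -0.001 -1.   ] F [ 0.68 -1.51 -4.08] T [-0.422 -0.189  0.633] gap 0.153 j [-0.46  0.3   0.61  2.05 -0.22  0.86  1.49]
```

The moment climbs to 0.63 N m for only 0.01 rad more and holds, so the ring is at its stop. I'll back off within the hole play and lift straight out.

>>> servo_tool(
  deltas=[
    {"xyz":[0,0,0],"spin":-0.03},
    {"xyz":[0,0,0],"spin":-0.065},
    {"xyz":[0,0,0],"spin":-0.065},
    {"xyz":[0,0,0],"spin":-0.065},
  ],
)

```text
time_s: 11.65
tcp_pos: [0.505, -0.0807, 0.1187]
orientation: [0.149, 0.989, 0.0, 0.0]
wrist_force: [-0.1, 0.1, -1.7]
finger_gap: 0.15
```

```bash
python3 st.py
```

```text
11.65 [ 0.505  -0.0807  0.1187] xang 2.8434 zax [ 0.     0.001 -1.   ] F [-0.08  0.14 -1.68] T [-0.078 -0.043  0.008] gap 0.15 j [-0.45  0.3   0.6   2.05 -0.22  0.86  1.55]
```

Unloaded. Lifting.

>>> servo_tool(
  deltas=[
    {"xyz":[0,0,-0.1],"spin":0},
    {"xyz":[0,0,-0.25],"spin":0},
    {"xyz":[0,0,-0.5],"spin":0},
    {"xyz":[0,0,-1.0],"spin":0},
    {"xyz":[0,0,-1.8],"spin":0},
  ],
)

```text
time_s: 12.07
tcp_pos: [0.5028, -0.0805, 0.1717]
orientation: [0.148, 0.989, -0.0, -0.002]
wrist_force: [-0.5, 0.2, -1.4]
finger_gap: 0.148
```

>>> servo_tool(
  deltas=[
    {"xyz":[0,1.0,-0.2],"spin":0},
    {"xyz":[0,2.0,-0.2],"spin":0},
    {"xyz":[0,2.0,-0.2],"spin":0},
    {"xyz":[0,2.0,-0.2],"spin":0},
    {"xyz":[0,2.0,-0.2],"spin":0},
  ],
)

```text
time_s: 12.48
tcp_pos: [0.5221, -0.0236, 0.1788]
orientation: [0.147, 0.989, -0.0, -0.0]
wrist_force: [0.5, -0.6, -1.3]
finger_gap: 0.148
```

```bash
python3 st.py; python3 snap.py wrist 10; python3 snap.py top 10; python3 snap.py scene 10; python3 - <<'E'
from h import *
d=dict(np.load("pics/scene10.npz"))
cv2.imwrite("pics/s10c.png",cv2.resize(d["frame"][150:250,210:320,::-1],None,fx=6,fy=6,interpolation=cv2.INTER_CUBIC))
E
```

```text
12.4833 [ 0.5221 -0.0236  0.1788] xang 2.8461 zax [-0. -0. -1.] F [ 0.48 -0.63 -1.35] T [ 0.018  0.017 -0.028] gap 0.148 j [-0.56  0.22  0.59  1.98 -0.15  0.99  1.38]
12.4833 [ 0.52212452 -0.02358776  0.17882859] [ 1.47197495e-01  9.89107106e-01 -1.65515309e-04 -5.89455512e-05] [-0.56  0.22  0.59  1.98 -0.15  0.99  1.38] [ 0.47578838 -0.62749155 -1.34706669] [ 0.01818568  0.01657302 -0.0281524 ]
12.5333 [ 0.52184988 -0.02441402  0.17862697] [ 1.47983770e-01  9.88989737e-01 -2.56430831e-04 -1.94013191e-04] [-0.56  0.22  0.59  1.98 -0.15  0.99  1.38] [ 0.07758997 -0.03740435 -2.30072897] [-0.02627875  0.0508259   0.03153751]
12.5833 [ 0.52177334 -0.02483628  0.17852961] [ 1.48486296e-01  9.88914407e-01 -2.50005401e-04 -2.31061641e-04] [-0.56  0.22  0.59  1.98 -0.15  0.99  1.38] [-0.48514511 -0.25957387 -1.7789787 ] [-0.00594265  0.01335077 -0.0106165 ]
```

View pics/wrist10.png

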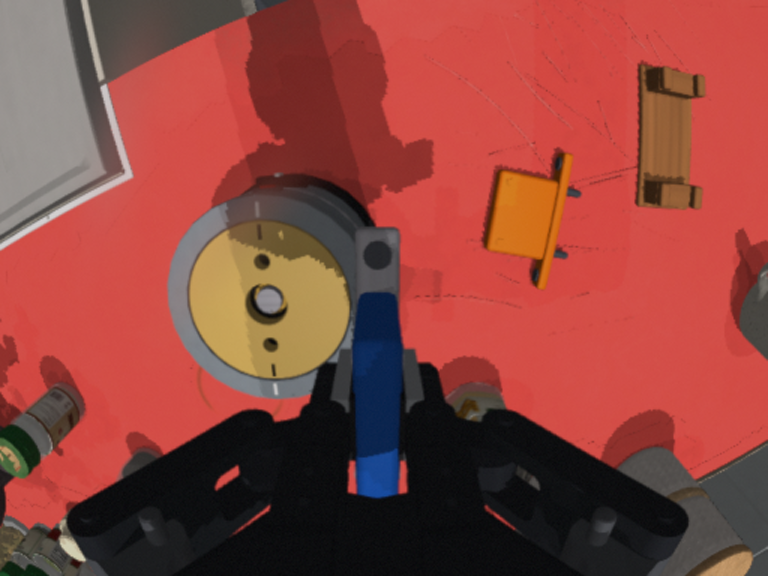

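View pics/s10c.png

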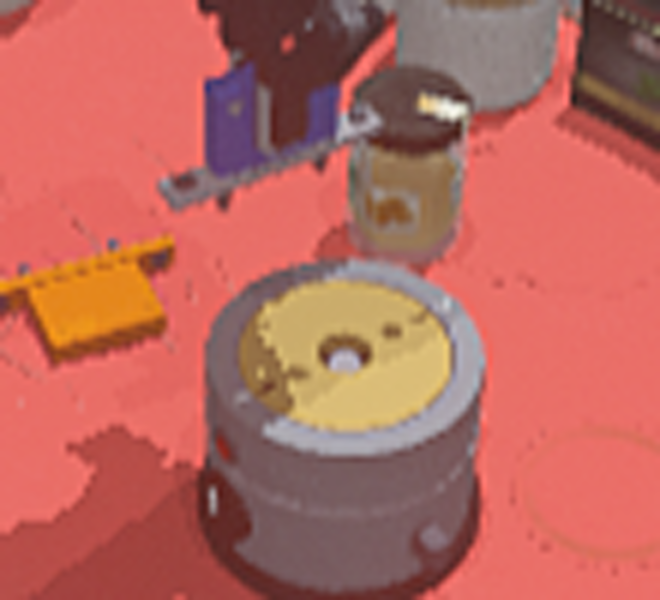

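The ring's holes (262,261 and 270,345) and its ticks now line up with the white stop marks on the rim (257,209 and 276,389). I'll put a number on that.

```bash
python3 - <<'E'
from h import *
d=dict(np.load("pics/wrist10.npz"))
def P(pts,z=.098): return crop2tool(d,pts,z,0,0,1.5)[1][:,:2]
a=P([(260,231),(274,370.5)]); h=P([(262,261),(270.5,345.5)]); m=P([(257,209),(276,389)],.099)
for n,q in(("ticks",a),("holes",h),("marks",m)): e=q[1]-q[0]; print(n,np.arctan2(e[1],e[0]),np.hypot(*e),q.mean(0))
cv2.imwrite("pics/w10c.png",cv2.resize(d["frame"][125:270,105:250,::-1],None,fx=4,fy=4,interpolation=cv2.INTER_CUBIC))
E
```

```text
ticks -0.27730455006188887 0.08046598981130829 [ 0.50776364 -0.08135389]
holes -0.2782712152188405 0.04859555475629983 [ 0.50777582 -0.08160608]
marks -0.27219318621679345 0.10388987758288443 [ 0.50774142 -0.08159448]
```

View pics/w10c.png

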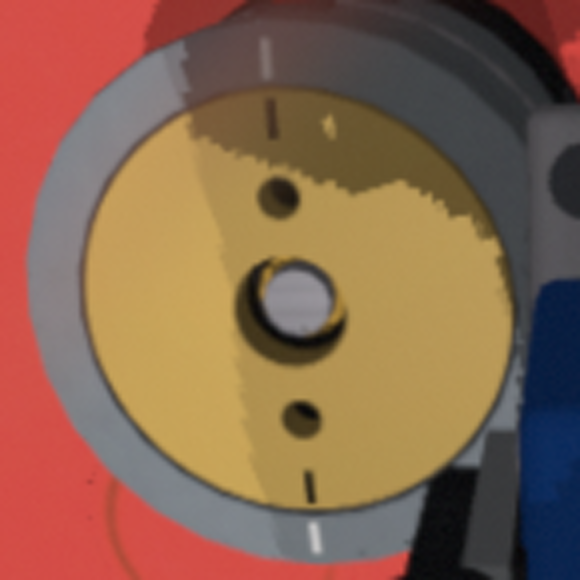

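The ring is home: holes and stop marks agree to about 0.006 rad. Returning to the rest.

>>> servo_tool(
  deltas=[
    {"xyz":[0.4,0.8,0],"spin":-0.01},
    {"xyz":[0.9,1.9,0],"spin":-0.02},
    {"xyz":[1.4,3.0,0],"spin":-0.03},
    {"xyz":[1.9,4.1,0],"spin":-0.04},
    {"xyz":[2.4,5.1,0],"spin":-0.047},
  ],
)

```text
time_s: 13.05
tcp_pos: [0.4978, 0.1446, 0.1785]
orientation: [0.125, 0.992, 0.0, 0.0]
wrist_force: [0.8, 0.3, -1.8]
finger_gap: 0.148
```

>>> servo_tool(
  deltas=[
    {"xyz":[0.5,1.0,0],"spin":0},
    {"xyz":[1.0,2.0,0],"spin":0},
    {"xyz":[1.2,2.6,0],"spin":0},
    {"xyz":[1.2,2.6,0],"spin":0},
    {"xyz":[1.2,2.6,0],"spin":0},
  ],
)

```text
time_s: 13.47
tcp_pos: [0.4821, 0.2288, 0.1782]
orientation: [0.123, 0.992, -0.0, -0.0]
wrist_force: [-0.4, -1.4, -1.8]
finger_gap: 0.149
```

>>> servo_tool(
  deltas=[
    {"xyz":[0,0,0],"spin":0},
    {"xyz":[0,0,0],"spin":0},
    {"xyz":[0,0,0],"spin":0},
  ],
)

```text
time_s: 13.72
tcp_pos: [0.4829, 0.226, 0.1784]
orientation: [0.126, 0.992, -0.0, -0.0]
wrist_force: [1.1, -1.5, -2.1]
finger_gap: 0.15
```

```bash
python3 st.py; python3 snap.py wrist 11
```

```text
13.7167 [0.4829 0.226  0.1784] xang 2.8888 zax [-0.    -0.001 -1.   ] F [ 1.14 -1.45 -2.09] T [0.032 0.028 0.004] gap 0.15 j [-0.89  0.23  0.43  1.95 -0.11  0.99  0.9 ]
13.7167 [0.48294831 0.22601126 0.17840016] [ 1.26054995e-01  9.92023192e-01 -3.52552526e-04 -1.31553201e-05] [-0.89  0.23  0.43  1.95 -0.11  0.99  0.9 ] [ 1.14311551 -1.450772   -2.08609536] [0.03221571 0.02809282 0.00387607]
```

View pics/wrist11.png

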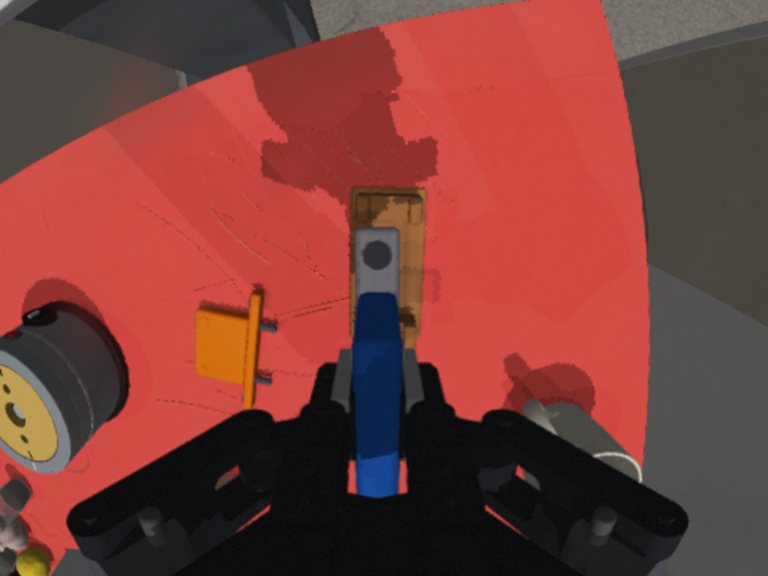

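The rest is unmoved directly below at (388,262). The bar sits in the same image position as when first held, so there has been no slip.

>>> servo_tool(
  deltas=[
    {"xyz":[-0.06,0.14,0.8],"spin":-0.004},
    {"xyz":[-0.06,0.14,1.7],"spin":-0.004},
    {"xyz":[-0.06,0.14,2.5],"spin":-0.004},
    {"xyz":[-0.06,0.14,2.9],"spin":-0.004},
    {"xyz":[-0.06,0.14,2.9],"spin":-0.004},
  ],
)

```text
time_s: 14.18
tcp_pos: [0.4827, 0.2298, 0.0885]
orientation: [0.123, 0.992, -0.002, -0.003]
wrist_force: [-0.4, -0.6, -2.3]
finger_gap: 0.149
```

>>> servo_tool(
  deltas=[
    {"xyz":[0,0,0],"spin":0},
    {"xyz":[0,0,0],"spin":0},
    {"xyz":[0,0,0],"spin":0},
    {"xyz":[0,0,0],"spin":0},
  ],
)

```text
time_s: 14.52
tcp_pos: [0.4864, 0.2326, 0.0931]
orientation: [0.122, 0.993, 0.001, 0.001]
wrist_force: [-0.6, -0.5, -0.6]
finger_gap: 0.149
```

```bash
python3 st.py; python3 snap.py wrist 12;python3 - <<'E'
from h import *
d=dict(np.load("pics/wrist12.npz"))
cv2.imwrite("pics/w12c.png",cv2.resize(d["frame"][110:270,170:330,::-1],None,fx=4.5,fy=4.5,interpolation=cv2.INTER_CUBIC))
E
```

```text
14.5167 [0.4864 0.2326 0.0931] xang 2.8965 zax [ 0.003  0.002 -1.   ] F [-0.62 -0.51 -0.58] T [-0.037  0.019  0.   ] gap 0.149 j [-0.86  0.36  0.39  1.99 -0.19  0.82  0.97]
14.5167 [0.48644348 0.23259855 0.09309197] [0.12222929 0.99250053 0.00113197 0.00119158] [-0.86  0.36  0.39  1.99 -0.19  0.82  0.97] [-0.62312324 -0.50864305 -0.58294858] [-0.03662736  0.01916677  0.00044879]
```

View pics/w12c.png

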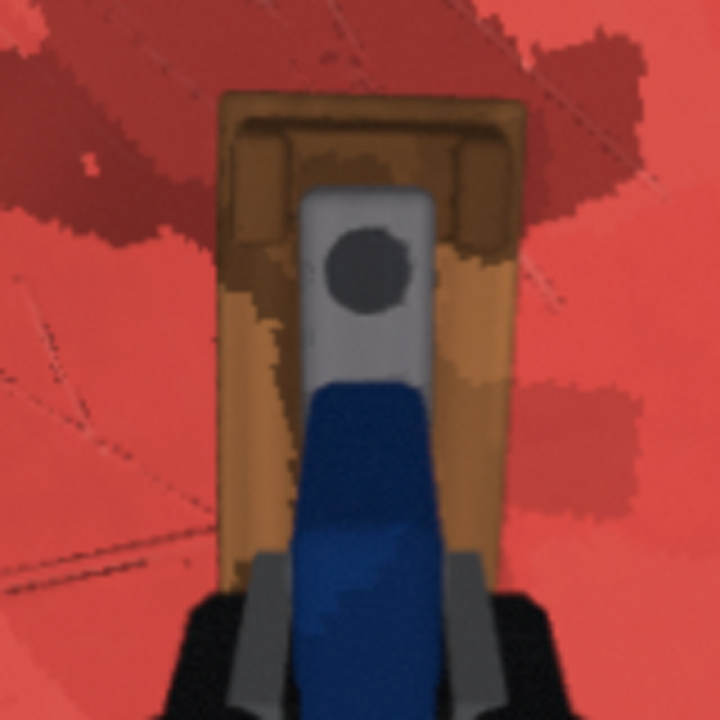

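```bash
python3 st.py; python3 - <<'E'
from h import *
d=dict(np.load("pics/wrist12.npz"))
T,_=crop2tool(d,[(288,190),(458,190),(235,190),(511,190),(233,132),(510,132),(220,95),(525,102)],.031,170,110); print(T[:,:2].round(4).tolist(), T[:2,:2].mean(0),T[2:4,:2].mean(0))
zb=d["tcp"][2]-.0096
T,_=crop2tool(d,[(368,187),(301,210),(435,210),(304,370),(434,370)],zb,170,110); print(T[:,:2].round(4).tolist())
d=dict(np.load("pics/wrist3.npz")) # reference: bar in rest, 1.5x coords
T,_=crop2tool(d,[(378,220),(358.5,240),(398,240),(359,275),(398.5,275)],.032,0,0,1.5); print("ref bar",T[:,:2].round(4).tolist())
T,_=crop2tool(d,[(350,240),(417,240),(331,240),(438,240)],.031,0,0,1.5); print("ref lips",T[:,:2].round(4).tolist())
E
```

```text
14.5667 [0.4862 0.2325 0.0929] xang 2.8966 zax [ 0.002  0.002 -1.   ] F [-0.24  0.36 -1.6 ] T [ 0.042 -0.028 -0.037] gap 0.152 j [-0.86  0.36  0.39  1.99 -0.19  0.82  0.97]
[[0.0413, -0.0119], [0.0413, 0.0143], [0.0413, -0.0201], [0.0413, 0.0225], [0.0504, -0.0202], [0.0504, 0.0222], [0.0561, -0.0221], [0.0551, 0.0244]] [0.04127285 0.00118789] [0.04133447 0.00119629]
[[0.0506, 0.0004], [0.048, -0.0073], [0.048, 0.0081], [0.0287, -0.0072], [0.0287, 0.0082]]
ref bar [[0.0513, 0.0007], [0.0438, -0.0065], [0.0438, 0.0081], [0.0303, -0.0065], [0.0303, 0.0085]]
ref lips [[0.0436, -0.0097], [0.0437, 0.0153], [0.0437, -0.0169], [0.0437, 0.0232]]
```

>>> servo_tool(
  deltas=[
    {"xyz":[0,-0.03,0.5],"spin":0},
    {"xyz":[0,-0.03,1.0],"spin":0},
    {"xyz":[0,-0.03,1.3],"spin":0},
    {"xyz":[0,-0.03,1.3],"spin":0},
    {"xyz":[0,-0.03,1.3],"spin":0},
  ],
)

```text
time_s: 14.98
tcp_pos: [0.4847, 0.2309, 0.0523]
orientation: [0.122, 0.993, -0.0, -0.0]
wrist_force: [-0.1, 0.1, -1.8]
finger_gap: 0.146
```

>>> servo_tool(
  deltas=[
    {"xyz":[0,0,0],"spin":0},
    {"xyz":[0,0,0],"spin":0},
    {"xyz":[0,0,0],"spin":0},
  ],
)

```text
time_s: 15.23
tcp_pos: [0.4857, 0.2314, 0.0533]
orientation: [0.122, 0.993, 0.001, 0.001]
wrist_force: [0.4, 0.4, -1.0]
finger_gap: 0.149
```

```bash
python3 st.py; python3 snap.py wrist 13;python3 - <<'E'
from h import *
d=dict(np.load("pics/wrist13.npz"))
cv2.imwrite("pics/w13c.png",cv2.resize(d["frame"][110:270,170:330,::-1],None,fx=4.5,fy=4.5,interpolation=cv2.INTER_CUBIC))
E
```

```text
15.2333 [0.4857 0.2314 0.0533] xang 2.8966 zax [ 0.001  0.001 -1.   ] F [ 0.42  0.36 -1.01] T [-0.007 -0.033 -0.022] gap 0.149 j [-0.84  0.43  0.37  2.01 -0.23  0.74  1.  ]
15.2333 [0.48568784 0.23144482 0.05331694] [1.22188457e-01 9.92506535e-01 5.66771729e-04 6.61071168e-04] [-0.84  0.43  0.37  2.01 -0.23  0.74  1.  ] [ 0.41960907  0.36499607 -1.00909441] [-0.00746461 -0.03268886 -0.02231384]
```

View pics/w13c.png

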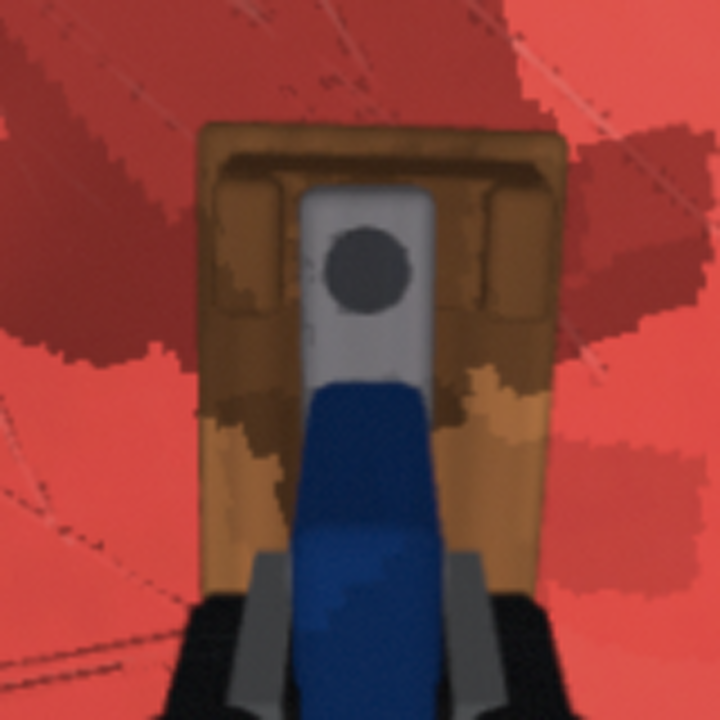

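The bar lies between the lips, whose inner edges are at 282 and 488. It is about 1.5 to 2 mm left of centre, as it was at the start. Setting it down.

>>> servo_tool(
  deltas=[
    {"xyz":[0,0.01,0.15],"spin":0},
    {"xyz":[0,0.01,0.28],"spin":0},
    {"xyz":[0,0.01,0.33],"spin":0},
    {"xyz":[0,0.01,0.33],"spin":0},
  ],
)

```text
time_s: 15.62
tcp_pos: [0.4846, 0.2312, 0.0419]
orientation: [0.122, 0.993, -0.0, -0.0]
wrist_force: [-0.0, 0.3, -1.5]
finger_gap: 0.153
```

```bash
python3 st.py
```

```text
15.6167 [0.4846 0.2312 0.0419] xang 2.8968 zax [-0.001 -0.001 -1.   ] F [-0.03  0.33 -1.45] T [ 0.036  0.003 -0.002] gap 0.153 j [-0.83  0.45  0.37  2.01 -0.24  0.72  1.  ]
```

>>> servo_tool(
  deltas=[
    {"xyz":[0,0,0.03],"spin":0},
    {"xyz":[0,0,0.03],"spin":0},
    {"xyz":[0,0,0.03],"spin":0},
  ],
)

```text
time_s: 15.87
tcp_pos: [0.4851, 0.2313, 0.0417]
orientation: [0.122, 0.993, 0.0, 0.0]
wrist_force: [0.8, 0.8, -0.8]
finger_gap: 0.145
```

```bash
python3 st.py
```

```text
15.8667 [0.4851 0.2313 0.0417] xang 2.8965 zax [ 0.  0. -1.] F [ 0.84  0.77 -0.83] T [0.017 0.009 0.009] gap 0.145 j [-0.83  0.45  0.37  2.01 -0.24  0.72  1.  ]
```

>>> servo_tool(
  deltas=[
    {"xyz":[0,0,0.02],"spin":0},
    {"xyz":[0,0,0.02],"spin":0},
    {"xyz":[0,0,0.02],"spin":0},
  ],
)

```text
time_s: 16.12
tcp_pos: [0.4851, 0.2313, 0.0416]
orientation: [0.122, 0.993, 0.0, -0.0]
wrist_force: [-2.3, -1.8, 5.2]
finger_gap: 0.151
```

```bash
python3 st.py
```

```text
16.1167 [0.4851 0.2313 0.0416] xang 2.8965 zax [-0.  0. -1.] F [-2.28 -1.78  5.24] T [-0.229  0.438  0.005] gap 0.151 j [-0.83  0.45  0.37  2.01 -0.24  0.72  1.  ]
```

Contact comes at the original height (0.0416 m, +5 N), so the spanner is seated. Releasing.

>>> servo_tool(
  deltas=[
    {"xyz":[0,0,-0.01],"spin":0},
    {"xyz":[0,0,-0.01],"spin":0},
    {"xyz":[0,0,-0.01],"spin":0},
    {"xyz":[0,0,-0.01],"spin":0},
    {"xyz":[0,0,-0.01],"spin":0},
  ],
  fingers=1,
)

```text
time_s: 16.53
tcp_pos: [0.485, 0.2314, 0.0412]
orientation: [0.122, 0.993, -0.0, 0.0]
wrist_force: [-0.2, -0.7, 0.1]
finger_gap: 0.848
```

>>> servo_tool(
  deltas=[
    {"xyz":[0,0,0],"spin":0},
    {"xyz":[0,0,0],"spin":0},
    {"xyz":[0,0,0],"spin":0},
    {"xyz":[0,0,0],"spin":0},
    {"xyz":[0,0,0],"spin":0},
  ],
)

```text
time_s: 16.95
tcp_pos: [0.485, 0.2313, 0.0414]
orientation: [0.122, 0.993, 0.0, -0.0]
wrist_force: [-0.3, 0.1, 1.0]
finger_gap: 0.998
```

>>> servo_tool(
  deltas=[
    {"xyz":[0,0,-0.4],"spin":0},
    {"xyz":[0,0,-1.2],"spin":0},
    {"xyz":[0,0,-2.3],"spin":0},
    {"xyz":[0,0,-3.5],"spin":0},
    {"xyz":[0,0,-4.7],"spin":0},
  ],
)

```text
time_s: 17.37
tcp_pos: [0.4846, 0.2307, 0.1843]
orientation: [0.122, 0.992, -0.0, -0.0]
wrist_force: [0.5, 0.6, -0.3]
finger_gap: 1.0
```

>>> servo_tool(
  deltas=[
    {"xyz":[0,0,-0.8],"spin":0},
    {"xyz":[0,0,-0.8],"spin":0},
    {"xyz":[0,0,-0.8],"spin":0},
    {"xyz":[0,0,-0.8],"spin":0},
  ],
)

```text
time_s: 17.7
tcp_pos: [0.4844, 0.2311, 0.2063]
orientation: [0.122, 0.993, -0.0, -0.0]
wrist_force: [-1.2, -0.5, -0.2]
finger_gap: 1.002
```

```bash
python3 st.py; python3 snap.py wrist 14;python3 snap.py scene 14;python3 snap.py top 14; python3 - <<'E'
from h import *
d=dict(np.load("pics/scene14.npz"))
cv2.imwrite("pics/s14c.png",cv2.resize(d["frame"][150:260,150:310,::-1],None,fx=5,fy=5,interpolation=cv2.INTER_CUBIC))
d=dict(np.load("pics/wrist14.npz"));f=d["frame"].astype(int)
R,G,B=f[...,0],f[...,1],f[...,2]; m=((B>R+60)&(B>G+40)); m[:110]=0;m[240:]=0
v,u=np.nonzero(m); print(len(v),u.min(),u.max(),v.min(),v.max())
W=unfish(d,u,v,.077)[:,:2]; c=W.mean(0); w,V=np.linalg.eigh(np.cov(W.T)); print(c,np.arctan2(V[1,1],V[0,1]), ((W@V).min(0)+(W@V).max(0))/2@V.T,np.ptp(W@V,axis=0))
E
```

```text
17.7 [0.4844 0.2311 0.2063] xang 2.8967 zax [-0.001 -0.    -1.   ] F [-1.16 -0.5  -0.23] T [ 0.015  0.007 -0.016] gap 1.002 j [-0.91  0.2   0.44  1.91 -0.1   1.05  0.89]
17.7 [0.48443263 0.23107245 0.20629633] [ 1.22164904e-01  9.92509761e-01 -4.46402172e-05 -3.30426944e-04] [-0.91  0.2   0.44  1.91 -0.1   1.05  0.89] [-1.16211835 -0.49542042 -0.22684245] [ 0.0152301   0.00658236 -0.01620299]
17.75 [0.48389868 0.23080214 0.20534903] [ 1.22142852e-01  9.92511772e-01 -7.30057368e-04 -9.86061058e-04] [-0.91  0.2   0.44  1.91 -0.1   1.05  0.89] [-0.00488017 -1.26760745 -0.41221157] [-0.02147677  0.06890397 -0.03643208]
17.8 [0.48372231 0.23065938 0.2048823 ] [ 0.12217335  0.99250735 -0.00110015 -0.00127481] [-0.91  0.2   0.44  1.91 -0.1   1.05  0.89] [ 0.66515557  0.20996155 -0.66428874] [ 0.02485819 -0.02606391  0.09427408]
799 245 258 154 213
[0.48500388 0.23155379] 2.898180586860201 [0.4860021  0.23123528] [0.01259758 0.05833028]
```

View pics/wrist14.png

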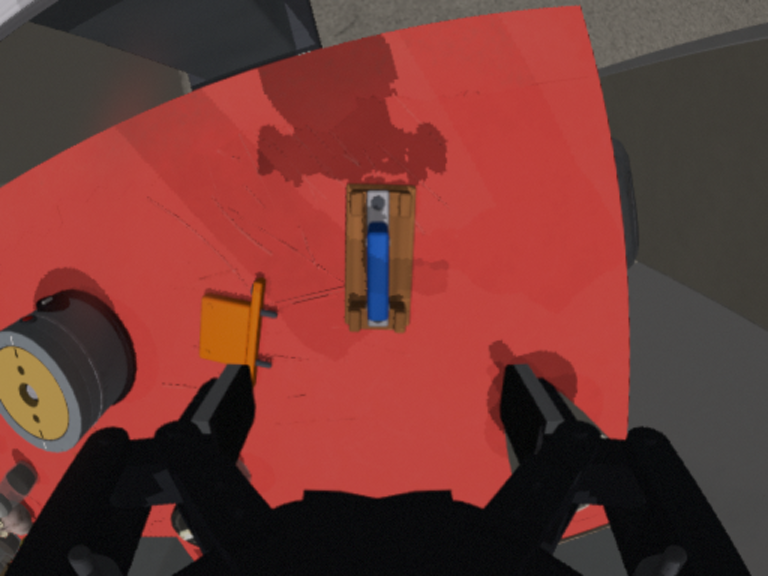

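View pics/s14c.png

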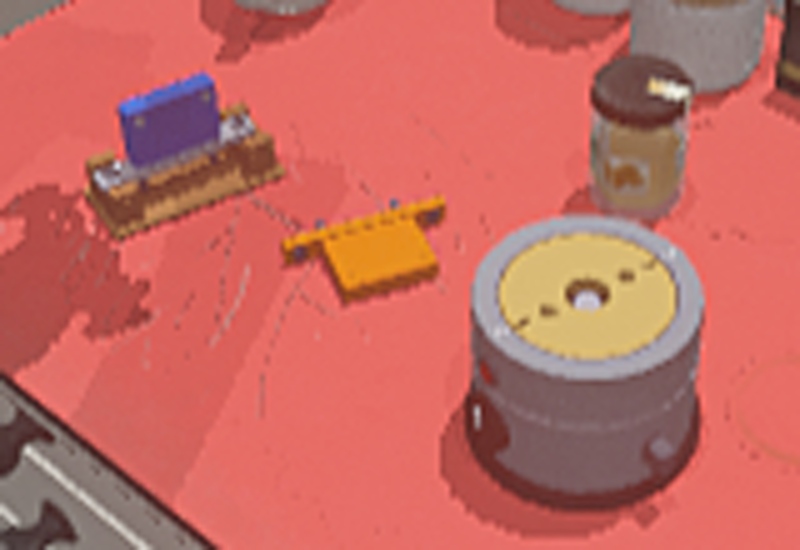

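The spanner is back in its rest, within about 1 mm of where it started. The ring's holes and ticks lie on the rim's stop marks, and the decoy and honey jar are unmoved.

>>> servo_tool(
  deltas=[
    {"xyz":[0,0,0],"spin":0},
    {"xyz":[0,0,0],"spin":0},
    {"xyz":[0,0,0],"spin":0},
  ],
)

```text
time_s: 18.1
tcp_pos: [0.4846, 0.2311, 0.2056]
orientation: [0.122, 0.993, -0.001, -0.001]
wrist_force: [0.5, 0.1, 0.5]
finger_gap: 0.999
```

```bash
python3 -c "
from workcell import bot
print(bot.close_job())"
```

```text
the job is handed in; nothing more can be done
None
```

The lock ring is home against its stop, the spanner is back in its rest, and I handed the job in at about 18 s.

- **Seating:** both pins went about 11 mm into the ring's holes. The wrist read no more than the spanner's weight on the way in. The depth is worked out from the arm's height, as the pins can't be seen under the bar.
- **Turning:** I turned the ring clockwise about 0.9 rad until the moment rose from about 0.2 to 0.5–0.63 N m and held there. I worked that out as roughly 26 N on the pins, under the 40 N limit. I then backed off within the play of the holes and lifted straight out.
- **Ring check:** in the wrist picture the hole line and the rim's stop marks agree to about 0.006 rad. The marks and the red pin's position also agree on where the stop line is.
- **Spanner check:** it is within about 1 mm and 0.01 rad of its starting pose. It touched down at the original height.
- **Other things:** the orange look-alike, the rest and the honey jar look unmoved in the last pictures. I did not measure the mug, salt shaker or spice jar, but the arm stayed clear of them.
- **Disagreements:** the fixed cameras differed by up to about 5 mm in where they put things, so I lined up by the wrist camera. Small sideways forces of 1–2 N appeared while turning, from slight off-centring.

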